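Boot scraper off the ledge and onto its peg

ROBOT

A 6-joint arm with a two-finger parallel gripper is mounted at the origin on the work surface. World frame = base frame: x ahead of the robot, y to its left, z up, the work surface at z = 0. Lengths are in m, angles in rad, forces in N, time in s.
With the tool pointing down it reaches from about 0.4 to 0.825 m from the base axis. Payload 7 kg.
Tool frame: the origin (TCP) lies midway between the tips of the shut fingers; the grasp point (between the pads) lies 19 mm behind it; z points along the fingers, x is the direction in which the jaws open and shut, and the axes are right-handed (so a half turn about z gives the same grasp; the last joint's range is limited). The gripper opens to 88 mm and grips with 3 to 60 N. Pads are 19 mm wide; open, the fingers measure 130 mm over their backs; the gripper's body (78 mm by 193 mm) begins 47 mm behind the grasp point.
Start: joints at [1.602, 0.359, 0.012, 0, -1.224, -0.288], TCP at [0.171, 0.653, 0.227] pointing down, gripper open.
Joint ranges: [-3.07, 3.07], [-1.43, 2.12], [-1.02, 1.25], [-3.03, 1.67], [-3.05, -0], [-3.03, 3.03]. Speed limits (rad/s): [2.39, 2.39, 3.01, 3.14, 3.14, 3.14].

INTERFACE

Orientations are given as [roll, pitch, yaw] about the fixed x, y, z axes, in that order (R = Rz(yaw) Ry(pitch) Rx(roll)).
In Python, from station import arm gives the robot as it stands.
- The arm moves only by the tool apply_moves, never from a script. Its argument "moves" is a list of rows, each a list of 4 numbers: the shift along the tool's x, y, z in mm, then the turn about the tool's z in rad. A call has 1 to 5 rows; each row shifts and turns the commanded pose from where the row before left it, along the tool's axes as they then stand; what a row does not reach is not made up. A row lasts 1/10 s, in which the tool goes at most 50 mm and 8.59 degrees, less where a joint would pass 70% of its speed; a pose out of reach is approached as far as the arm can. A call with a gripper value outside its range is refused whole. "jaw" is the finger opening in mm, from 0 to 87.6, set as the call begins (left out, the last holds). The fingers move at their own pace and stop on an object; "squeeze" is the grip in N (left out, the last holds). Time passes only in rows, so rows that do not move let the fingers close. It gives the time, the measured TCP pose, the force and the opening at its end, in the units of the state.
- arm.get_state(): the state, without advancing time (a new reading comes with each control period).
- arm.grab_frame(name): name is "side" or "top"; returns (picture, depth): 420x560x3 uint8, red, green, blue; 420x560 float32, m along the optical axis (not along the pixel's ray), 0 where there is no reading.
- arm.camera_info(name): a dict with "fov_y" (degrees; the focal length in pixels is half the picture's height over the tangent of half this angle, whatever the lens; pixels are square), "cx", "cy" (the principal point, pixels), "R" (3x3) and "t" (3): a world point X has camera coordinates R X + t. Camera axes: x right, y down, z forward; pixel columns grow to the right and rows downward; lengths in m; the calibration is good to about 2 mm. A picture is of the moment at which its call begins. camera_info takes no time and is no camera call.
- arm.job_done(): hands the job in, once; it reports no verdict.
The state is a dict: "t": time; "q": joint angles; "qd": joint speeds; "joint_efforts": joint torques, N m; "eef_pos": TCP position; "ee_rot": TCP orientation; "force": force on the tool from outside, world axes, zero at the start; "moment": the same for the moment, N m; "width": finger opening in m.
Only numpy, scipy, OpenCV 4.12 (cv2) and the standard library are available. Lean on these libraries where they do the work, as an engineer would, in place of code of your own. Each camera call takes 0.05 s, during which the arm holds its last target.

TASK

The flat boot scraper lies in the shallow channel of the raised ledge, too thin to get hold of. Bear down on it lightly with a fingertip (the thin slat under it, which bends, must not take more than 15 N, the scraper's weight included) and slide it along the channel until its plain end sticks out well past the ledge's open edge, then grip that end, lift the scraper off and set it gently on the wooden stand, its hole over the peg, lying flat along the block, and let go. Leave the other things lying around the ledge and the stand where they are.

Things in the scene. Friction and masses are not known exactly. Their poses are not given: they have to be found in the camera images.
- scraper: flat steel boot scraper, 150 mm long (own x), 46 mm wide (own y), 0.24 to 0.34 kg; a 3 mm plate, with a black 2 mm rubber facing on top (5 mm in all) except on the last 42 mm at own +x, where there is a 16 mm hole. Plain end at own -x. Origin: centre of its underside. Starts in the ledge's channel, plain end 10 to 25 mm short of the open edge. Friction: finger on rubber 0.75, steel on slat 0.45, both +-15%
- scraper_hole (a point): centre of the scraper's 16 mm hole, on its underside, 55 mm towards own +x from the scraper's origin
- scraper_tip (a point): middle of the scraper's plain end, on its underside, 75 mm towards own -x from its origin
- ledge: fixed raised wooden ledge, 200 mm long (own x), 126 mm wide (own y). Origin: below its centre, at bench height. Along own x runs a channel 50 mm wide, floor 60 mm above the bench, between 38 mm wide rails and a 14 mm stop strip at the +x end, all 4 mm higher than the floor. The floor is a thin springy slat fixed at the +x end: under load it bends down, a few mm, more the nearer the edge
- ledge_edge (a point): middle of the ledge's open edge (the own -x end, facing the robot, no stop strip) at the height of the channel's floor, 100 mm from the ledge's origin, 60 mm up; in front of it the air is free down to the bench
- stand: fixed wooden stand: foot 150 x 90 x 10 mm, on it a block 120 mm long (own x), 30 mm wide (own y), top face 46 mm above the bench; narrower than the scraper, so fingers holding the scraper's long sides pass beside it. Origin: below its centre, at bench height. An upright peg on the block
- stand_peg (a point): foot of the peg's axis on the block's top face, 45 mm towards own +x from the stand's origin. The peg is steel, 10 mm thick, 16 mm high, its last 4 mm tapered. A scraper in place has its plain end towards the stand's own -x (towards the robot)
- tongs: steel kitchen-style tongs lying on the bench, 205 mm long along own x, 45 mm wide, 16 mm high. Origin: centre of its underside. A bystander
- flashlight: orange plastic flashlight lying on the bench, 165 mm long along own x, 44 mm thick. Origin: centre of its underside. A bystander
- boot_brush: wooden boot brush standing on its bristles, 170 mm long along own y, 55 mm wide, 48 mm high. Origin: centre of its underside. A bystander
- coaster: green silicone coaster, 90 mm across, 5 mm thick, flat on the bench. Origin: centre of its underside. A bystander
- mug: white ceramic mug, 80 mm across, 92 mm high, handle at own +y. Origin: centre of its underside. A bystander
- wax_tin: round metal tin, 76 mm across, 35 mm high. Origin: centre of its underside. A bystander
Mind the look-alikes: they are no part of the job. What is shaped like the stand but purple is not meant.

How it is judged:
By the outcome, as a careful person would: the job done as asked, in the order asked, and still so for the second after the job is handed in, with the robot touching nothing.
It also fails if it takes over 67 s, if anything falls off the work surface, if the arm or the gripper's body presses on something with over 40 N, if the wrist force passes 120 N, or if a joint passes its speed limit or range.

## Working session

There is one attempt and no reset: what is moved stays moved. The work goes in short steps, Python scripts to look and compute and a tool call to move; the robot and the scene stay as the last step left them, time stands still between calls to the robot, and variables do not carry over. Pictures are saved under pics/ and viewed, and the job is handed in when it is done.

Besides the shell and the picture viewer there is one more tool, called after "Emit:" by a JSON object that holds its "op" and its "data", one argument or row to a line. apply_moves: Moves the arm, as the interface text tells. Its arguments: {"type":"object","properties":{"moves":{"type":"array"},"jaw":{"type":"number"},"squeeze":{"type":"number"}},"required":["moves"]}

```bash
ls -la && mkdir -p pics
python3 - <<'E'
from station import arm
import cv2, numpy as np
s=arm.get_state()
print({k:np.round(v,4).tolist() for k,v in s.items()})
for n in ("side","top"):
    im,d=arm.grab_frame(n)
    cv2.imwrite(f"pics/{n}0.png",im[:,:,::-1])
    np.savez(f"pics/{n}0.npz",im=im,d=d)
    c=arm.camera_info(n); print(n,c)
E
```

```text
total 12
drwxr-xr-x  3 agent agent 4096 Dec  5 18:10 .
drwxr-xr-x 23 root  root  4096 Dec  5 18:10 ..
drwxr-xr-x  2 agent agent 4096 Dec  5 18:10 pics
{'t': 0.0, 'q': [1.6021, 0.3594, 0.011, -0.0003, -1.2241, -0.2881], 'qd': [-0.0006, 0.0011, -0.0022, 0.002, -0.0017, 0.0004], 'joint_efforts': [-0.0005, -58.272, 29.3049, 6.997, 0.0069, -0.0002], 'eef_pos': [0.1713, 0.6524, 0.2256], 'ee_rot': [-3.1414, -0.0017, -1.8277], 'force': [-1.1766, 0.4245, -0.0282], 'moment': [-0.0376, 0.0128, -0.0502], 'width': 0.0879}
side {'fov_y': 44.42724987705967, 'cx': 281.51969487558216, 'cy': 216.24733773200217, 'R': array([[ 0.9058788 , -0.42351671,  0.00414747],
       [-0.21861635, -0.47595055, -0.85186734],
       [ 0.36275404,  0.77078185, -0.52374119]]), 't': array([-0.54872029,  0.17626749,  1.21227139])}
top {'fov_y': 53.232906557181856, 'cx': 283.847373582063, 'cy': 205.1793058682064, 'R': array([[-0.02318845, -0.99971441, -0.00577943],
       [-0.99882267,  0.02341338, -0.04248641],
       [ 0.04260959,  0.00478743, -0.99908033]]), 't': array([-1.14435306e-03,  5.77570413e-01,  1.32142862e+00])}
```

View pics/side0.png

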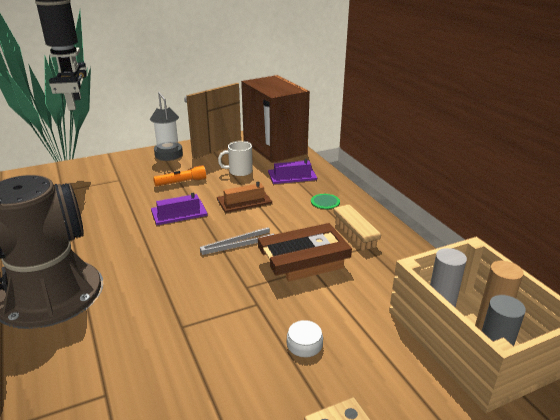

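View pics/top0.png

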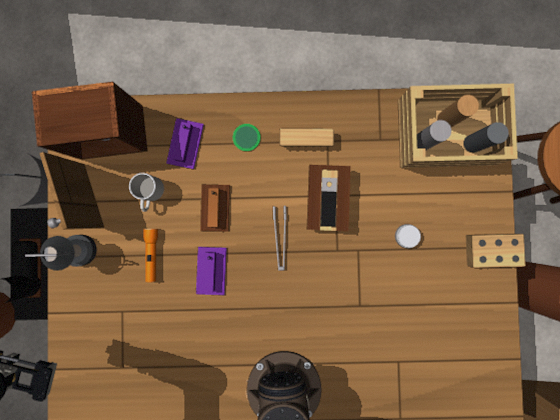

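The side view shows the ledge around (305,250), with the scraper's black rubber at about (295,245) and its hole at about (320,240). The brown stand is at (245,195) with purple look-alikes at (180,208) and (292,172), and the tongs lie left of the ledge at (236,242). In the top view the ledge is at (328,200), the stand at (215,208), the tongs at (281,238) and the arm at lower left. Next I'll enlarge and measure.

```bash
cat > h.py <<'E'
import numpy as np, cv2
from station import arm
def K(n):
    c=arm.camera_info(n); f=210/np.tan(np.radians(c["fov_y"])/2)
    return f,c["cx"],c["cy"],np.array(c["R"]),np.array(c["t"])
def ray(n,u,v,z):
    f,cx,cy,R,t=K(n)
    d=R.T@np.array([(u-cx)/f,(v-cy)/f,1.]); o=-R.T@t
    return o+d*(z-o[2])/d[2]
def proj(n,X):
    f,cx,cy,R,t=K(n); p=R@np.asarray(X,float)+t
    return np.array([cx+f*p[0]/p[2],cy+f*p[1]/p[2]])
def cloud(n,d):
    f,cx,cy,R,t=K(n); v,u=np.indices(d.shape)
    P=np.stack([(u-cx)/f*d,(v-cy)/f*d,d],-1)-t
    return P@R
def load(n,k):
    z=np.load(f"pics/{n}{k}.npz"); return z["im"],z["d"]
E
python3 - <<'E'
from h import *
im,d=load("top",0)
P=cloud("top",d)
c=im[:,:,::-1]
a=cv2.resize(c[155:285,190:360],None,fx=4.7,fy=4.6,interpolation=cv2.INTER_CUBIC)
cv2.imwrite("pics/top0z.png",a[:598,:799])
im2,d2=load("side",0)
b=cv2.resize(im2[150:290,190:370,::-1],None,fx=4.4,fy=4.2,interpolation=cv2.INTER_CUBIC)
cv2.imwrite("pics/side0z.png",b)
for (u,v) in [(315,200),(345,200),(329,210),(329,230),(215,200),(215,225),(206,208),(329,180),(300,200)]:
    print(u,v,d[v,u],P[v,u].round(4), im[v,u])
E
```

```text
315 200 1.284234 [ 0.5889 -0.1107  0.0618] [92 52 34]
345 200 1.2832141 [ 0.5867 -0.2024  0.0623] [98 59 40]
329 210 1.2829521 [ 0.5573 -0.1527  0.0615] [32 33 31]
329 230 1.2813233 [ 0.4962 -0.1511  0.0606] [160 141  91]
215 200 1.301027 [0.597  0.1985 0.0468] [157  97  56]
215 225 1.2974904 [0.5195 0.1998 0.0471] [173 109  64]
206 208 1.3374783 [0.5743 0.234  0.0096] [100  59  36]
329 180 1.2897263 [ 0.6497 -0.1556  0.0587] [161 157 160]
300 200 1.3456692 [ 0.5933 -0.0668  0.0007] [186 135  86]
```

View pics/top0z.png

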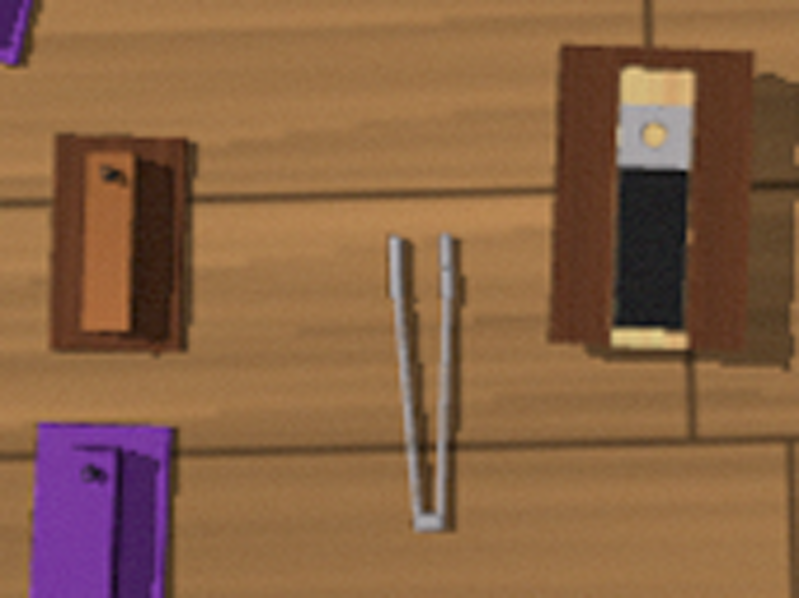

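View pics/side0z.png

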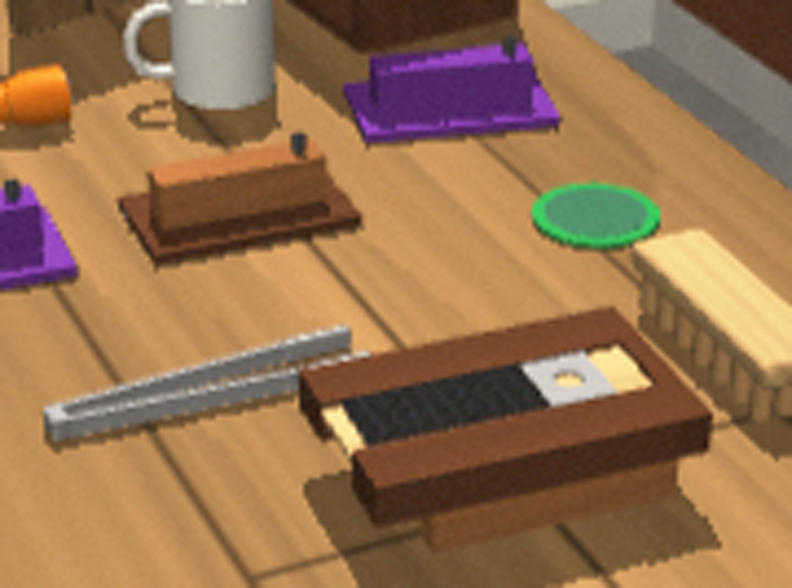

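Run:
```python
from h import *
im,d=load("top",0); P=cloud("top",d); Z=P[:,:,2]
hsv=cv2.cvtColor(im,cv2.COLOR_RGB2HSV)
def rect(mask,z,name,roi):
    m=np.zeros(mask.shape,np.uint8); u0,u1,v0,v1=roi; m[v0:v1,u0:u1]=mask[v0:v1,u0:u1]*255
    cs,_=cv2.findContours(m,cv2.RETR_EXTERNAL,cv2.CHAIN_APPROX_NONE)
    c=max(cs,key=cv2.contourArea)
    # pixel borders: cast contour
    pts=np.array([ray("top",*p[0],z)[:2] for p in c],np.float32)
    r=cv2.minAreaRect(pts); print(name,len(c),"ctr",np.round(r[0],4),"size",np.round(r[1],4),"ang",round(r[2],2)); 
    M=cv2.moments(c); print("  centroid",ray("top",M['m10']/M['m00'],M['m01']/M['m00'],z).round(4))
    return r
rect((Z>0.045)&(Z<0.09),0.064,"ledge",(295,365,150,250))
rect((Z>0.035)&(Z<0.058),0.046,"stand block",(195,240,180,240))
rect((Z>0.005)&(Z<0.09),0.010,"stand foot",(195,240,180,240))
blk=(im.max(2)<60)
rect(blk&(Z>0.045),0.065,"rubber",(312,345,185,240))
g=(im.astype(int).max(2)-im.astype(int).min(2)<30)&(im.min(2)>100)&(Z>.045)
rect(g,0.063,"steel",(312,345,160,240))
# hole
for (u,v) in [(329,184)]: print(im[176:194,324:335].max(2)-im[176:194,324:335].min(2))
```

```text
ledge 209 ctr [ 0.5954 -0.1506] size [0.1268 0.2   ] ang 86.51
  centroid [ 0.5952 -0.1507  0.064 ]
stand block 95 ctr [0.5754 0.2068] size [0.0318 0.1185] ang 87.27
  centroid [0.5748 0.2071 0.046 ]
stand foot 154 ctr [0.5749 0.2052] size [0.0973 0.1521] ang 85.98
  centroid [0.5741 0.2074 0.01  ]
rubber 92 ctr [ 0.5605 -0.1494] size [0.0427 0.1039] ang 88.37
  centroid [ 0.5616 -0.1498  0.065 ]
steel 54 ctr [ 0.6355 -0.1532] size [0.046  0.0401] ang 88.46
  centroid [ 0.6357 -0.1546  0.063 ]
[[ 89  88  88  89  94  94  92 100 101 102  96]
 [ 56  62  63  65  64  61  70  76  74  77  75]
 [  4   4   6   6   6   5   5  16  13  14  14]
 [  4   3   6   2   4   3   2   3   3   2   5]
 [  6   3   4   3   1   4   6   3   4   5   5]
 [  5   5   4   5  20  22   9   2   4   2   5]
 [  3   2   4  35  88  87  62  20   4   2   4]
 [  3   3  11  76  95  91  97  63  11   1   4]
 [  1   3  19  79  93  90  96  62  15   2   5]
 [  5   4  11  69  93  94  86  38   6   5   3]
 [  2   5   4  30  66  74  45   9   3   3   3]
 [  4   5   4   4   4   8   3   3   3   4   4]
 [  5   4   3   0   4   5   3   4   3   4   3]
 [  4   4   5   2   4   4   4   2   4   4   4]
 [  2   4   5   3   4   4   3   4   6   5   3]
 [  3   3   3   1   5   3   4   1   3   3   5]
 [  1   1   5   2   2   3   1   3   1   3   1]
 [  6   2   4   1   3   2   0   2   2   1   4]]
```

Run:
```python
from h import *
im,d=load("top",0); P=cloud("top",d); Z=P[:,:,2]
def lines(mask,z,roi,name):
    u0,u1,v0,v1=roi; m=np.zeros(mask.shape,bool); m[v0:v1,u0:u1]=mask[v0:v1,u0:u1]
    rows=[v for v in range(v0,v1) if m[v].sum()>5]
    rows=rows[4:-4]
    L=np.array([ray("top",np.where(m[v])[0].min()-0.5,v,z)[:2] for v in rows],np.float32)
    R=np.array([ray("top",np.where(m[v])[0].max()+0.5,v,z)[:2] for v in rows],np.float32)
    for q,n in((L,"L"),(R,"R")):
        vx,vy,x,y=cv2.fitLine(q,cv2.DIST_HUBER,0,.01,.01).ravel()
        if vx<0: vx,vy=-vx,-vy
        print(name,n,"yaw",np.degrees(np.arctan2(vy,vx)).round(2),"at",x.round(4),y.round(4))
lines((Z>0.045)&(Z<0.09),0.064,(295,365,150,250),"ledge")
lines((Z>0.035)&(Z<0.058),0.046,(195,240,180,240),"block")
blk=(im.max(2)<70)&(Z>.045)
lines(blk,0.065,(312,345,185,240),"rubber")
sat=(im.astype(int).max(2)-im.astype(int).min(2)); 
lines((im.max(2)>120)&(Z>.045)|blk,0.063,(312,345,160,240),"channel")
# hole centre, peg
g=im[170:200,318:340].astype(np.float32); s=(g.max(2)-g.min(2)); s=np.where(s>15,s,0); s[:9]=0; s[:,:3]=0;s[:,15:]=0;s[18:]=0
vv,uu=np.indices(s.shape); u=(uu*s).sum()/s.sum()+318; v=(vv*s).sum()/s.sum()+170
print("hole px",u,v,ray("top",u,v,.0615).round(4))
# stand peg: dark
sub=im[180:205,205:225].max(2); print(sub[5:20])
# side view depth at rubber ends
im2,d2=load("side",0); P2=cloud("side",d2)
b2=((im2.max(2)<60)).astype(np.uint8); b2[:230]=0;b2[258:]=0;b2[:,:262]=0;b2[:,322:]=0
cs,_=cv2.findContours(b2,cv2.RETR_EXTERNAL,cv2.CHAIN_APPROX_NONE); c=max(cs,key=cv2.contourArea)
pts=np.array([ray("side",*p[0],.065)[:2] for p in c],np.float32); r=cv2.minAreaRect(pts); print("side rubber",r)
```

```text
ledge L yaw -3.6 at 0.6109 -0.0881
ledge R yaw -3.3 at 0.6085 -0.2151
block L yaw -0.88 at 0.5933 0.2221
block R yaw -0.94 at 0.5767 0.1912
rubber L yaw -4.46 at 0.5672 -0.1279
rubber R yaw -1.63 at 0.5714 -0.1726
channel L yaw -2.5 at 0.588 -0.1283
channel R yaw -5.04 at 0.6101 -0.177
hole px 327.4373848987109 183.6307550644567 [ 0.6383 -0.1502  0.0615]
[[ 97  97  94  94  89  89  88  94 100 101  97  90  92  90  84  86  88  89
  102 110]
 [ 92  95  97  97  93  88  88  94 101 100  95  92  93  88  90  91  92  90
   96 101]
 [ 97  96  95  97  99 100  98 106 108 109 107 102 103  90  91  92  90  94
   98 101]
 [ 93  95  97 114 129 139 136 137 141 139 137 139 136  95  78  91  94  95
   99 101]
 [ 96  98  94 128 154 161 159 159 160 158 157 159 161 104  52  78  86  87
   99 102]
 [ 95  98  96 127 154 158 144 140 146 153 157 158 164 100  41  47  52  50
   81  94]
 [100  99  94 127 151 158 119  97  99 126 142 153 161 103  43  50  52  56
   56  59]
 [ 94  97  94 127 153 159 126 111  65  36  75 125 159 102  44  50  54  57
   60  59]
 [ 97  97  91 130 153 161 129  78  34  47  78  88 142  96  40  51  53  58
   58  60]
 [ 98  98  98 127 153 160 146 113 100 103  99  87 124  87  44  53  55  56
   59  56]
 [ 96  99  94 128 154 157 157 159 160 162 134 116 128  88  42  53  57  57
   58  61]
 [103  98  95 128 152 157 154 160 157 159 158 164 148  86  45  48  60  57
   58  59]
 [102 102  95 134 153 154 159 156 158 157 157 160 145  87  46  53  57  57
   55  55]
 [102 100  93 141 159 158 156 158 158 156 156 161 143  85  43  53  57  56
   55  57]
 [102 100  92 143 159 160 157 160 158 156 160 161 145  87  44  53  54  52
   58  56]]
side rubber ((0.5585231184959412, -0.15334045886993408), (0.044731829315423965, 0.1067008301615715), 86.24525451660156)
```

Run:
```python
from h import *
im,d=load("side",0)
b=cv2.resize(im[0:120,20:130,::-1],None,fx=5,fy=5,interpolation=cv2.INTER_CUBIC)
cv2.imwrite("pics/grip0z.png",b)
P=cloud("side",d)
for u,v in [(60,105),(70,103),(72,100),(58,75),(80,70)]: print(u,v,P[v,u].round(3))
print(proj("side",arm.get_state()["eef_pos"]))
```

```text
60 105 [0.14  1.282 0.023]
70 103 [0.157 0.594 0.248]
72 100 [0.164 0.582 0.26 ]
58 75 [0.141 0.608 0.333]
80 70 [0.213 0.714 0.313]
[ 74.19413538 103.42454923]
```

View pics/grip0z.png

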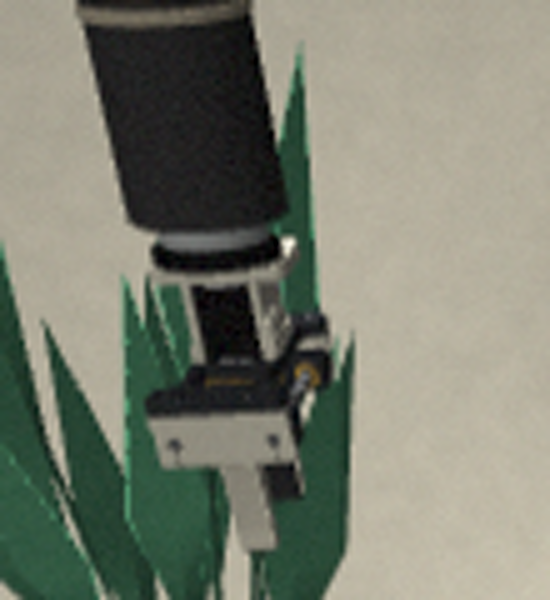

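```bash
cat >> h.py <<'E'
def yawR(y): # tool axes in world xy for tool pointing down
    return np.array([np.cos(y),np.sin(y)]),np.array([np.sin(y),-np.cos(y)])
def plan(p0,y0,p1,y1,step=45,turn=0.145,n=None):
    """rows (tool x,y,z mm, turn) from pose (p0,y0) to (p1,y1)"""
    p0=np.array(p0,float);p1=np.array(p1,float)
    if n is None: n=int(max(1,np.ceil(np.linalg.norm(p1-p0)*1000/step),np.ceil(abs(y1-y0)/turn)))
    p=p0.copy();y=y0;out=[]
    for i in range(n):
        q=p0+(p1-p0)*(i+1)/n; w=q-p; ex,ey=yawR(y); ty=y0+(y1-y0)*(i+1)/n
        r=[round(1000*(w[:2]@ex)),round(1000*(w[:2]@ey)),round(-1000*w[2]),round(-(ty-y),2)]
        out.append(r)
        p=p+np.append((r[0]*ex+r[1]*ey)/1000,-r[2]/1000); y=y-r[3]
    return out,p,y
def pose():
    s=arm.get_state(); return np.array(s["eef_pos"]),s["ee_rot"][2],s
E
python3 - <<'E'
from h import *
im,d=load("top",0); P=cloud("top",d)
Z=P[:,:,2]
m=(Z>0.1)&(P[:,:,0]>0.0); 
n,l,st,c=cv2.connectedComponentsWithStats(m.astype(np.uint8))
for i in range(1,n):
    if st[i,4]>30: q=P[l==i]; print(st[i],q.min(0).round(2),q.max(0).round(2))
p,y,s=pose()
ed=np.array([0.5954,-0.1506]); yw=np.radians(-3.45); ex=np.array([np.cos(yw),np.sin(yw)])
# scraper origin estimate along channel centre
tgt=np.append(ed+ex*(-0.1+0.012+0.075+0.005),0.11)
print("tgt",tgt)
r,pe,ye=plan([0.171,0.653,0.2265],-1.8277,np.append(tgt[:2],0.20),-np.pi+yw)
for q in r: print(q)
print(pe,ye)
E
```

```text
[  32   81  105   74 5722] [ 0.52 -0.02  0.1 ] [0.91 0.66 1.34]
[ 405   84  112   80 3465] [ 0.52 -0.69  0.1 ] [ 0.91 -0.02  1.34]
[447  95  32  28 591] [ 0.52 -0.57  0.1 ] [ 0.87 -0.02  1.34]
[421 121  30  25 550] [ 0.52 -0.49  0.1 ] [ 0.8  -0.02  1.34]
[  39  152   51   78 2155] [ 0.52 -0.02  0.1 ] [0.73 0.64 1.34]
[  25  236   53   35 1029] [ 0.4  -0.02  0.1 ] [0.52 0.69 1.34]
[   0  351   57   51 1729] [ 0.11 -0.02  0.22] [0.52 0.71 1.34]
[ 257  372   52   48 2237] [ 0.   -0.07  0.1 ] [0.52 0.07 1.34]
tgt [ 0.5874145  -0.15011858  0.11      ]
[32, -29, 1, np.float64(0.07)]
[30, -31, 2, np.float64(0.06)]
[28, -33, 1, np.float64(0.07)]
[25, -34, 1, np.float64(0.06)]
[24, -37, 1, np.float64(0.07)]
[21, -37, 2, np.float64(0.06)]
[18, -39, 1, np.float64(0.07)]
[16, -40, 1, np.float64(0.06)]
[13, -41, 1, np.float64(0.07)]
[11, -42, 2, np.float64(0.06)]
[8, -42, 1, np.float64(0.07)]
[5, -43, 1, np.float64(0.07)]
[2, -43, 1, np.float64(0.06)]
[-1, -43, 2, np.float64(0.07)]
[-4, -43, 1, np.float64(0.06)]
[-6, -43, 1, np.float64(0.07)]
[-9, -42, 1, np.float64(0.06)]
[-12, -41, 2, np.float64(0.07)]
[-14, -41, 1, np.float64(0.06)]
[-17, -39, 1, np.float64(0.07)]
[-20, -39, 1, np.float64(0.06)]
[ 0.58761294 -0.15036712  0.2005    ] -3.1976999999999993
```

Emit:
{"op": "apply_moves", "data": {
  "moves": [
    [32, -29, 1, 0.07],
    [30, -31, 2, 0.06],
    [28, -33, 1, 0.07],
    [25, -34, 1, 0.06],
    [24, -37, 1, 0.07]
  ],
  "jaw": 0,
  "squeeze": 20
}}

```text
t: 0.6
eef_pos: [0.2713, 0.4595, 0.2202]
ee_rot: [-3.141, -0.001, -2.16]
force: [1.1, -0.1, 0.9]
width: 0.0529
```

Emit:
{"op": "apply_moves", "data": {
  "moves": [
    [21, -37, 2, 0.06],
    [18, -39, 1, 0.07],
    [16, -40, 1, 0.06],
    [13, -41, 1, 0.07],
    [11, -42, 2, 0.06]
  ]
}}

```text
t: 1.1
eef_pos: [0.3701, 0.2686, 0.2136]
ee_rot: [3.141, 0.0, -2.48]
force: [1.0, 0.6, -0.5]
width: 0.0135
```

Emit:
{"op": "apply_moves", "data": {
  "moves": [
    [8, -42, 1, 0.07],
    [5, -43, 1, 0.07],
    [2, -43, 1, 0.06],
    [-1, -43, 2, 0.07],
    [-4, -43, 1, 0.06]
  ]
}}

```text
t: 1.6
eef_pos: [0.4696, 0.0777, 0.2075]
ee_rot: [3.141, 0.0, -2.81]
force: [1.0, 1.1, 0.4]
width: 0.0005
```

Emit:
{"op": "apply_moves", "data": {
  "moves": [
    [-6, -43, 1, 0.07],
    [-9, -42, 1, 0.06],
    [-12, -41, 2, 0.07],
    [-14, -41, 1, 0.06],
    [-17, -39, 1, 0.07]
  ]
}}

```text
t: 2.1
eef_pos: [0.5683, -0.1134, 0.2012]
ee_rot: [3.142, -0.001, -3.14]
force: [1.2, 0.4, -0.1]
width: 0.0006
```

Emit:
{"op": "apply_moves", "data": {
  "moves": [
    [-20, -39, 1, 0.06],
    [0, 0, 0, 0]
  ]
}}

```text
t: 2.3
eef_pos: [0.5892, -0.1545, 0.199]
ee_rot: [-3.141, -0.002, 3.08]
force: [0.0, 0.8, -1.1]
width: 0.0002
```

Run:
```python
from h import *
s=arm.get_state()
print({k:np.round(v,4).tolist() for k,v in s.items()})
for n in ("side","top"):
    im,d=arm.grab_frame(n); np.savez(f"pics/{n}1.npz",im=im,d=d)
    u,v=proj(n,s["eef_pos"]).round().astype(int); print(n,u,v)
    a=im[max(v-80,0):v+60,max(u-90,0):u+90,::-1]
    cv2.imwrite(f"pics/{n}1z.png",cv2.resize(a,None,fx=4.2,fy=4.2,interpolation=cv2.INTER_CUBIC))
```

```text
{'t': 2.3, 'q': [0.0644, 0.2713, -0.1784, 0.0007, -1.1232, -0.1265], 'qd': [0.0595, -0.042, -0.0528, -0.0218, 0.0018, -0.011], 'joint_efforts': [-1.8236, -48.9838, 29.8364, 7.2298, 0.0437, 0.1412], 'eef_pos': [0.5892, -0.1545, 0.199], 'ee_rot': [-3.1407, -0.0019, 3.0798], 'force': [0.0, 0.7608, -1.0802], 'moment': [0.1714, 0.0815, 0.0094], 'width': 0.0002}
side 303 196
top 334 197
```

View pics/side1z.png

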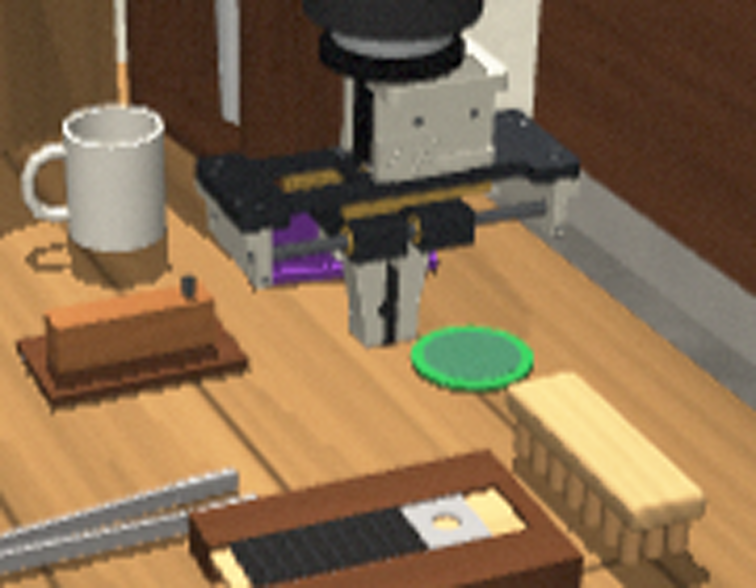

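View pics/top1z.png

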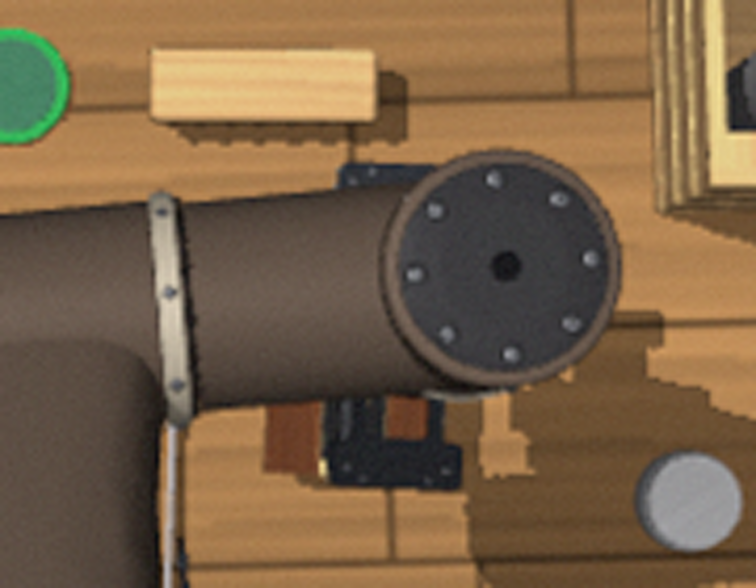

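Emit:
{"op": "apply_moves", "data": {
  "moves": [
    [0, 0, 30, 0],
    [0, 0, 35, 0],
    [0, 0, 35, 0],
    [0, 0, 12, 0],
    [0, 0, 0, 0]
  ]
}}

```text
t: 2.9
eef_pos: [0.5869, -0.1497, 0.0873]
ee_rot: [-3.141, -0.003, 3.087]
force: [0.4, -0.3, 0.8]
width: 0.0006
```

Run:
```python
from h import *
F=[]
for i in range(6):
    im,d=arm.grab_frame("side"); s=arm.get_state(); F.append(s["force"])
print(np.round(F,2)); print(np.mean(F,0)); print(s["t"],s["eef_pos"],s["ee_rot"],s["q"])
np.savez("pics/side2.npz",im=im,d=d)
u,v=proj("side",s["eef_pos"]).round().astype(int); print(u,v)
a=im[v-60:v+40,u-60:u+60,::-1]
cv2.imwrite("pics/side2z.png",cv2.resize(a,None,fx=6,fy=6,interpolation=cv2.INTER_CUBIC))
```

```text
[[-0.42  0.18 -0.25]
 [ 0.66 -0.02  0.31]
 [-0.1   0.43 -0.03]
 [-0.2  -1.65 -0.7 ]
 [-0.65 -1.04  0.08]
 [ 0.21 -0.99 -0.02]]
[-0.08182658 -0.5145285  -0.10020152]
3.2 [ 0.58914709 -0.15038077  0.09029683] [3.14142003e+00 2.78755832e-03 3.08592124e+00] [ 7.11253413e-02  3.66958903e-01 -3.14532116e-01  2.33931670e-04
 -8.86518312e-01 -1.26944132e-01]
301 233
```

View pics/side2z.png

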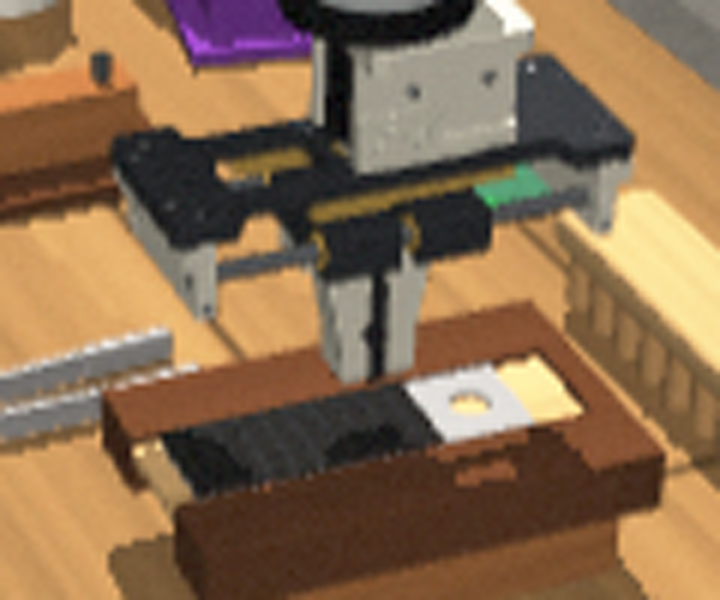

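Shut fingers hang at about zoom (370,375), above the rubber with their shadow straight below on it. The bare steel starts well behind them. I'll lower them close to the surface.

Emit:
{"op": "apply_moves", "data": {
  "moves": [
    [0, 0, 10, 0],
    [0, 0, 8, 0],
    [0, 0, 1, 0],
    [0, 0, 1, 0],
    [0, 0, 0, 0]
  ]
}}

```text
t: 3.7
eef_pos: [0.5881, -0.1505, 0.0683]
ee_rot: [-3.141, -0.0, 3.086]
force: [-0.6, 0.4, 1.6]
width: 0.0004
```

Emit:
{"op": "apply_moves", "data": {
  "moves": [
    [0, 0, 1, 0],
    [0, 0, 0, 0]
  ]
}}

```text
t: 3.9
eef_pos: [0.5882, -0.1505, 0.0676]
ee_rot: [-3.142, 0.0, 3.086]
force: [0.3, -0.5, 0.2]
width: 0.0005
```

Emit:
{"op": "apply_moves", "data": {
  "moves": [
    [0, 0, 1, 0],
    [0, 0, 0, 0]
  ]
}}

```text
t: 4.1
eef_pos: [0.5881, -0.1505, 0.0665]
ee_rot: [3.142, -0.0, 3.086]
force: [0.5, 0.8, 0.1]
width: 0.0006
```

Emit:
{"op": "apply_moves", "data": {
  "moves": [
    [0, 0, 1, 0],
    [0, 0, 0, 0]
  ]
}}

```text
t: 4.3
eef_pos: [0.5881, -0.1505, 0.0654]
ee_rot: [3.142, -0.0, 3.086]
force: [0.3, -1.3, -0.1]
width: 0.0006
```

Emit:
{"op": "apply_moves", "data": {
  "moves": [
    [0, 0, 0.5, 0],
    [0, 0, 0, 0]
  ]
}}

```text
t: 4.5
eef_pos: [0.5881, -0.1505, 0.0651]
ee_rot: [-3.142, -0.0, 3.086]
force: [0.1, -0.2, 1.1]
width: 0.0007
```

Emit:
{"op": "apply_moves", "data": {
  "moves": [
    [0, 0, 0.5, 0],
    [0, 0, 0, 0]
  ]
}}

```text
t: 4.7
eef_pos: [0.5881, -0.1505, 0.0647]
ee_rot: [-3.142, 0.0, 3.086]
force: [-0.8, -0.0, 2.8]
width: 0.0006
```

Emit:
{"op": "apply_moves", "data": {
  "moves": [
    [0, 0, 0.5, 0],
    [0, 0, 0, 0]
  ]
}}

```text
t: 4.9
eef_pos: [0.5882, -0.1505, 0.0643]
ee_rot: [-3.142, 0.0, 3.086]
force: [-1.5, 1.4, 3.5]
width: 0.0005
```

Emit:
{"op": "apply_moves", "data": {
  "moves": [
    [0, 0, 0.5, 0],
    [0, 0, 0, 0]
  ]
}}

```text
t: 5.1
eef_pos: [0.5881, -0.1505, 0.0638]
ee_rot: [-3.142, 0.0, 3.086]
force: [-2.4, 0.5, 5.1]
width: 0.0005
```

Emit:
{"op": "apply_moves", "data": {
  "moves": [
    [0, 0, 0.5, 0],
    [0, 0, 0, 0]
  ]
}}

```text
t: 5.3
eef_pos: [0.5881, -0.1505, 0.0635]
ee_rot: [-3.141, 0.0, 3.086]
force: [-3.6, 1.7, 6.5]
width: 0.0005
```

Emit:
{"op": "apply_moves", "data": {
  "moves": [
    [0, 0, 0.5, 0],
    [0, 0, 0, 0]
  ]
}}

```text
t: 5.5
eef_pos: [0.5882, -0.1505, 0.0631]
ee_rot: [-3.141, 0.0, 3.086]
force: [-3.4, 2.3, 8.6]
width: 0.0001
```

Run:
```python
from h import *
F=[];p=[]
for i in range(5):
    im,d=arm.grab_frame("side"); s=arm.get_state(); F.append(s["force"]); p.append(s["eef_pos"])
print(np.round(F,2)); print(np.mean(F,0),np.mean(p,0)); print(s["t"])
np.savez("pics/side3.npz",im=im,d=d)
```

```text
[[-3.03  2.05  9.25]
 [-3.37  0.4   8.63]
 [-3.82  0.88  8.22]
 [-3.39  0.28  8.23]
 [-2.91  1.4   8.33]]
[-3.30494864  1.00024495  8.530584  ] [ 0.58811573 -0.15050733  0.06314604]
5.75
```

Emit:
{"op": "apply_moves", "data": {
  "moves": [
    [1, 0, 0, 0],
    [1, 0, 0, 0],
    [1, 0, 0, 0]
  ]
}}

```text
t: 6.05
eef_pos: [0.5879, -0.1504, 0.0639]
ee_rot: [-3.141, 0.005, 3.086]
force: [3.4, -1.3, 4.6]
width: 0.0005
```

Emit:
{"op": "apply_moves", "data": {
  "moves": [
    [1, 0, 0, 0],
    [1, 0, 0, 0],
    [1, 0, 0, 0]
  ]
}}

```text
t: 6.35
eef_pos: [0.5844, -0.1502, 0.0637]
ee_rot: [-3.141, 0.004, 3.086]
force: [4.1, 0.0, 5.2]
width: 0.0003
```

Run:
```python
from h import *
F=[]
for i in range(2):
    im,d=arm.grab_frame("side"); s=arm.get_state(); F.append(s["force"])
print(np.round(F,2),s["eef_pos"],s["t"])
np.savez("pics/side4.npz",im=im,d=d)
a=im[200:290,240:360,::-1]
cv2.imwrite("pics/side4z.png",cv2.resize(a,None,fx=6,fy=6,interpolation=cv2.INTER_CUBIC))
```

```text
[[ 3.82 -0.29  5.51]
 [ 4.49 -0.67  5.75]] [ 0.58426408 -0.15016094  0.06363266] 6.45
```

View pics/side4z.png

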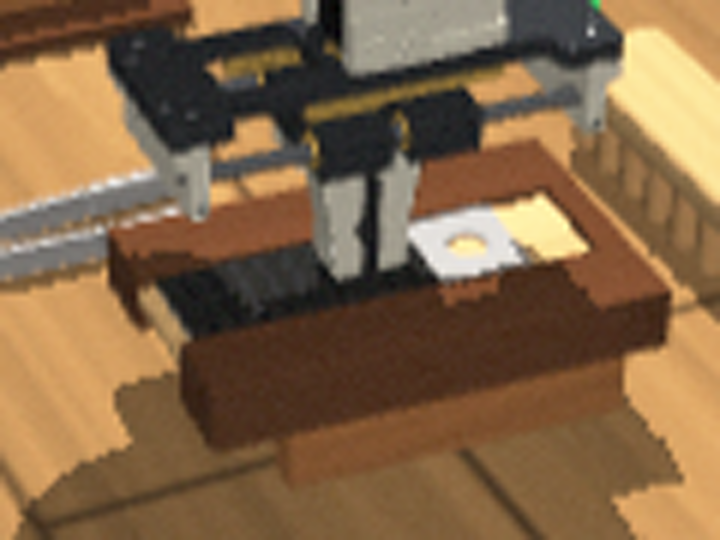

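```bash
cat >> h.py <<'E'
def scr(im,verbose=True):
    """steel region in side view: rect of light grey + hole -> world"""
    a=im.astype(int); g=((a.max(2)-a.min(2)<30)&(a.min(2)>150)).astype(np.uint8)
    m=np.zeros_like(g); m[225:262,255:345]=g[225:262,255:345]
    n,l,st,c=cv2.connectedComponentsWithStats(m)
    i=1+np.argmax(st[1:,4]); mm=(l==i).astype(np.uint8)
    cs,_=cv2.findContours(mm,cv2.RETR_EXTERNAL,cv2.CHAIN_APPROX_NONE); c=max(cs,key=cv2.contourArea)
    pts=np.array([ray("side",*p[0],.063)[:2] for p in c],np.float32)
    return st[i],pts.max(0).round(4),pts.min(0).round(4),cv2.minAreaRect(pts)
E
python3 - <<'E'
from h import *
for k in (0,2,3,4):
    im,d=load("side",k)
    print(k,scr(im))
E
```

```text
0 (array([309, 234,  21,  12, 131], dtype=int32), array([ 0.6547, -0.1356], dtype=float32), array([ 0.6149, -0.1809], dtype=float32), ((0.6344860196113586, -0.15799961984157562), (0.0439126119017601, 0.03853259235620499), 86.91520690917969))
2 (array([309, 234,  21,  13, 146], dtype=int32), array([ 0.6548, -0.1335], dtype=float32), array([ 0.6132, -0.1809], dtype=float32), ((0.6342119574546814, -0.15706689655780792), (0.045758023858070374, 0.03938852623105049), 86.48890686035156))
3 (array([309, 234,  19,  12, 129], dtype=int32), array([ 0.6547, -0.1356], dtype=float32), array([ 0.613 , -0.1785], dtype=float32), ((0.6338010430335999, -0.1570708006620407), (0.042805273085832596, 0.040396519005298615), 87.90093231201172))
4 (array([308, 235,  19,  11, 129], dtype=int32), array([ 0.6504, -0.1354], dtype=float32), array([ 0.6101, -0.1781], dtype=float32), ((0.6301997900009155, -0.1569611132144928), (0.04256368428468704, 0.040115419775247574), 88.9462890625))
```

Emit:
{"op": "apply_moves", "data": {
  "moves": [
    [1, 0, 0.5, 0],
    [2, 0, 0.5, 0],
    [2, 0, 0.3, 0]
  ]
}}

```text
t: 6.75
eef_pos: [0.5802, -0.1499, 0.0628]
ee_rot: [-3.141, 0.006, 3.087]
force: [5.0, -0.7, 7.9]
width: 0.0004
```

Emit:
{"op": "apply_moves", "data": {
  "moves": [
    [2, 0, 0.2, 0],
    [2, 0, 0.2, 0],
    [2, 0, 0.1, 0]
  ]
}}

```text
t: 7.05
eef_pos: [0.5744, -0.1496, 0.0624]
ee_rot: [-3.141, 0.006, 3.087]
force: [4.7, -0.1, 8.0]
width: 0.0004
```

Emit:
{"op": "apply_moves", "data": {
  "moves": [
    [3, 0, 0.2, 0],
    [3, 0, 0.2, 0],
    [3, 0, 0.2, 0]
  ]
}}

```text
t: 7.35
eef_pos: [0.5653, -0.1491, 0.0618]
ee_rot: [-3.141, 0.006, 3.087]
force: [4.6, -0.3, 8.0]
width: 0.0004
```

Emit:
{"op": "apply_moves", "data": {
  "moves": [
    [3, 0, 0.2, 0],
    [3, 0, 0.2, 0],
    [3, 0, 0.2, 0]
  ]
}}

```text
t: 7.65
eef_pos: [0.5563, -0.1486, 0.0612]
ee_rot: [-3.141, 0.006, 3.087]
force: [4.9, -0.3, 7.4]
width: 0.0006
```

Emit:
{"op": "apply_moves", "data": {
  "moves": [
    [3, 0, 0.3, 0],
    [3, 0, 0.3, 0],
    [3, 0, 0.3, 0]
  ]
}}

```text
t: 7.95
eef_pos: [0.5475, -0.148, 0.0603]
ee_rot: [-3.141, 0.006, 3.087]
force: [4.2, 0.2, 7.3]
width: 0.0004
```

Run:
```python
from h import *
im,d=arm.grab_frame("side"); s=arm.get_state()
print(np.round(s["force"],2),s["eef_pos"],s["t"])
np.savez("pics/side5.npz",im=im,d=d); print(scr(im))
a=im[200:290,240:360,::-1]
cv2.imwrite("pics/side5z.png",cv2.resize(a,None,fx=6,fy=6,interpolation=cv2.INTER_CUBIC))
```

```text
[4.03 0.11 7.75] [ 0.54690011 -0.14802269  0.06023827] 8.0
(array([294, 238,  19,  12, 126], dtype=int32), array([ 0.6138, -0.1371], dtype=float32), array([ 0.5714, -0.1772], dtype=float32), ((0.5924439430236816, -0.15712882578372955), (0.040587395429611206, 0.040924012660980225), 87.04138946533203))
```

View pics/side5z.png

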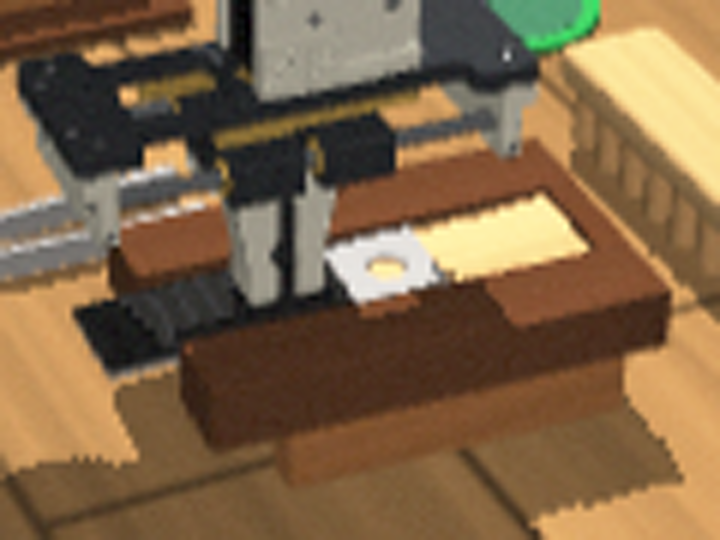

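The scraper has moved about 42 mm with the finger, so there's no slip. Its plain end, around (75..180, 310..370) in the zoom, already sticks out about 30 mm past the edge. I'll keep sliding.

Emit:
{"op": "apply_moves", "data": {
  "moves": [
    [3, 0, 0.3, 0],
    [3, 0, 0.3, 0],
    [3, 0, 0.3, 0]
  ]
}}

```text
t: 8.3
eef_pos: [0.5385, -0.1475, 0.0594]
ee_rot: [-3.141, 0.006, 3.087]
force: [5.0, -0.4, 7.3]
width: 0.0004
```

Emit:
{"op": "apply_moves", "data": {
  "moves": [
    [3, 0, 0.4, 0],
    [3, 0, 0.4, 0],
    [3, 0, 0.4, 0]
  ]
}}

```text
t: 8.6
eef_pos: [0.5297, -0.147, 0.0583]
ee_rot: [-3.141, 0.007, 3.087]
force: [5.4, -1.0, 8.8]
width: 0.0007
```

Emit:
{"op": "apply_moves", "data": {
  "moves": [
    [3, 0, 0.2, 0],
    [3, 0, 0.2, 0],
    [2, 0, 0.1, 0]
  ]
}}

```text
t: 8.9
eef_pos: [0.5215, -0.1465, 0.0577]
ee_rot: [-3.142, 0.006, 3.087]
force: [4.8, -0.6, 8.0]
width: 0.0005
```

Run:
```python
from h import *
im,d=arm.grab_frame("side"); s=arm.get_state()
print(np.round(s["force"],2),s["eef_pos"],s["t"])
np.savez("pics/side6.npz",im=im,d=d); print(scr(im))
a=im[200:290,220:340,::-1]
cv2.imwrite("pics/side6z.png",cv2.resize(a,None,fx=6,fy=6,interpolation=cv2.INTER_CUBIC))
```

```text
[ 3.75 -0.32  9.01] [ 0.52118394 -0.14655737  0.05768855] 8.95
(array([284, 241,  19,  12, 120], dtype=int32), array([ 0.5853, -0.1392], dtype=float32), array([ 0.5441, -0.1765], dtype=float32), ((0.5647626519203186, -0.15776336193084717), (0.03713155910372734, 0.04015335440635681), 88.01383209228516))
```

View pics/side6z.png

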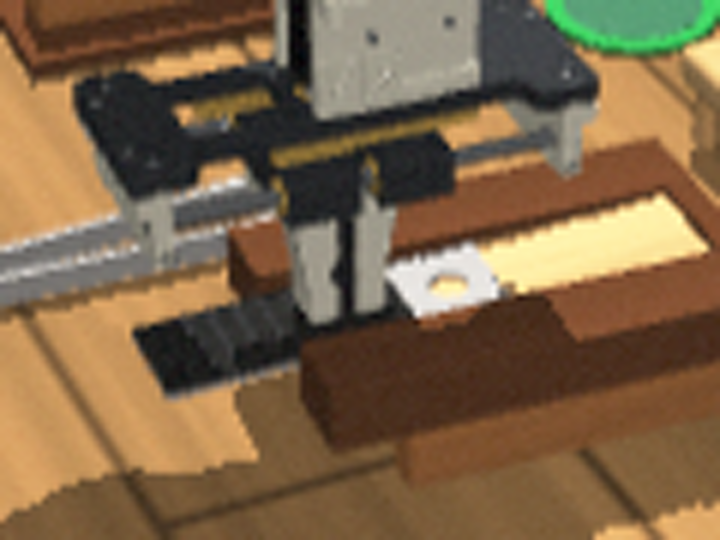

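The plain end now sticks out about 57 mm. In the zoom its tip is at about (150,360) and the rail end at (300,350); the hole is at (450,283). I'll ease off slowly.

Emit:
{"op": "apply_moves", "data": {
  "moves": [
    [-1, 0, -1, 0],
    [0, 0, -1, 0],
    [0, 0, -1, 0],
    [0, 0, -1, 0],
    [0, 0, -1, 0]
  ]
}}

```text
t: 9.45
eef_pos: [0.5203, -0.1466, 0.0615]
ee_rot: [3.142, 0.002, 3.086]
force: [2.6, -0.1, 3.6]
width: 0.0005
```

Emit:
{"op": "apply_moves", "data": {
  "moves": [
    [0, 0, -1, 0],
    [0, 0, -1, 0],
    [0, 0, -1, 0],
    [0, 0, -1, 0],
    [0, 0, -2, 0]
  ]
}}

```text
t: 9.95
eef_pos: [0.518, -0.1466, 0.0664]
ee_rot: [-3.142, -0.002, 3.085]
force: [0.2, -0.3, -0.4]
width: 0.0004
```

Emit:
{"op": "apply_moves", "data": {
  "moves": [
    [0, 0, -5, 0],
    [0, 0, -15, 0],
    [0, 0, -25, 0],
    [0, 0, -25, 0],
    [0, 0, 0, 0]
  ]
}}

```text
t: 10.45
eef_pos: [0.5212, -0.1468, 0.1407]
ee_rot: [-3.142, 0.005, 3.086]
force: [0.5, -0.7, 0.0]
width: 0.0001
```

Run:
```python
from h import *
im,d=arm.grab_frame("side"); s=arm.get_state()
print(np.round(s["force"],2),s["eef_pos"],s["ee_rot"],s["t"],s["q"])
np.savez("pics/side7.npz",im=im,d=d); print(scr(im))
a=im[180:280,220:340,::-1]
cv2.imwrite("pics/side7z.png",cv2.resize(a,None,fx=6,fy=6,interpolation=cv2.INTER_CUBIC))
```

```text
[-0.46 -0.07  0.41] [ 0.52016166 -0.14661219  0.13896089] [3.14126388 0.00334604 3.0856697 ] 10.5 [ 8.81951984e-02  2.12677018e-01 -4.08669334e-01  1.91327934e-04
 -9.46091412e-01 -1.44229244e-01]
(array([284, 239,  20,  13, 146], dtype=int32), array([ 0.5867, -0.1313], dtype=float32), array([ 0.5455, -0.1758], dtype=float32), ((0.5658344030380249, -0.15316058695316315), (0.04503197222948074, 0.03907424584031105), 86.57066345214844))
```

View pics/side7z.png

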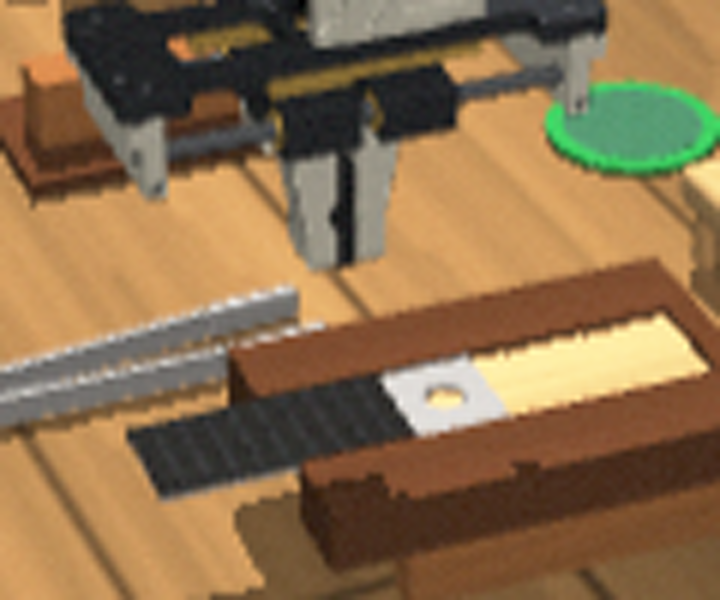

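```bash
cat >> h.py <<'E'
def rubber(im,z,roi,thr=70,cam="side"):
    v0,v1,u0,u1=roi
    m=np.zeros(im.shape[:2],np.uint8); m[v0:v1,u0:u1]=(im[v0:v1,u0:u1].max(2)<thr)
    n,l,st,c=cv2.connectedComponentsWithStats(m); i=1+np.argmax(st[1:,4])
    cs,_=cv2.findContours((l==i).astype(np.uint8),cv2.RETR_EXTERNAL,cv2.CHAIN_APPROX_NONE); c=max(cs,key=cv2.contourArea)
    pts=np.array([ray(cam,*p[0],z)[:2] for p in c],np.float32)
    return st[i],cv2.minAreaRect(pts),pts
E
python3 - <<'E'
from h import *
im,d=load("side",7)
P=cloud("side",d)
for thr in (55,70,85):
    st,r,pts=rubber(im,.065,(238,266,238,300),thr); print(thr,st,r, cv2.boxPoints(r).round(4).tolist())
# depth heights along rubber
st,r,pts=rubber(im,.065,(238,266,238,300),70)
a=im; m=np.zeros(im.shape[:2],bool); m[238:266,238:300]=im[238:266,238:300].max(2)<70
q=P[m]; q=q[(q[:,2]>.03)]
A=np.c_[q[:,0]-.5,q[:,1]+.15,np.ones(len(q))]; print(np.linalg.lstsq(A,q[:,2],rcond=None)[0],len(q),q[:,0].min(),q[:,0].max())
rm=P[270:276,285:330].reshape(-1,3); print("rail z",np.median(P[232:238,262:300].reshape(-1,3),0), np.median(rm,0))
E
```

```text
55 [242 242  46  20 351] ((0.49042993783950806, -0.13944630324840546), (0.06515534967184067, 0.10741015523672104), 88.36746215820312) [[0.4357999861240387, -0.1704999953508377], [0.5432000160217285, -0.17350000143051147], [0.5450000166893005, -0.10840000212192535], [0.4377000033855438, -0.10540000349283218]]
70 [241 240  48  23 515] ((0.49122264981269836, -0.13607831299304962), (0.07686992734670639, 0.10797476023435593), 86.71099853515625) [[0.4350999891757965, -0.17139999568462372], [0.542900025844574, -0.17749999463558197], [0.5472999811172485, -0.10080000013113022], [0.43950000405311584, -0.09459999948740005]]
85 [241 240  48  23 536] ((0.491208016872406, -0.1363670527935028), (0.07744859158992767, 0.10796839743852615), 86.70237731933594) [[0.4350999891757965, -0.17190000414848328], [0.542900025844574, -0.17810000479221344], [0.5472999811172485, -0.10080000013113022], [0.43950000405311584, -0.09459999948740005]]
[-0.16418033 -0.65304031  0.06120443] 558 0.09585268916108333 0.5478043550073782
rail z [ 0.5701696  -0.09608626  0.06200425] [ 0.57840362 -0.20650269  0.0115912 ]
```

Run:
```python
from h import *
for (u,v) in [(241.3,252.8),(246.8,261.5)]: print(ray("side",u,v,.065).round(4))
for (u,v) in [(288,206),(272,206),(284,270)]: print("tongs",ray("top",u,v,.016).round(4))
p,y,s=pose(); print(p,y)
r,pe,ye=plan(p,y,[0.478,-0.1432,0.120],4.658,n=12)
for q in r: print([float(x) for x in q])
print(pe,ye)
```

```text
[ 0.4373 -0.1314  0.065 ]
[ 0.4364 -0.1694  0.065 ]
tongs [ 0.5743 -0.0277  0.016 ]
tongs [0.5755 0.023  0.016 ]
tongs [ 0.3727 -0.0104  0.016 ]
[ 0.52016166 -0.14661219  0.13896089] 3.0856696970919866
[4.0, 0.0, 2.0, -0.13]
[3.0, 1.0, 1.0, -0.13]
[3.0, 1.0, 2.0, -0.13]
[4.0, 1.0, 1.0, -0.13]
[3.0, 2.0, 2.0, -0.14]
[2.0, 2.0, 1.0, -0.13]
[3.0, 3.0, 2.0, -0.13]
[2.0, 3.0, 2.0, -0.13]
[2.0, 3.0, 1.0, -0.13]
[1.0, 3.0, 2.0, -0.13]
[1.0, 3.0, 1.0, -0.13]
[0.0, 4.0, 2.0, -0.13]
[ 0.47784213 -0.14292849  0.11996089] 4.6556696970919855
```

Emit:
{"op": "apply_moves", "data": {
  "moves": [
    [4, 0, 2, -0.13],
    [3, 1, 1, -0.13],
    [3, 1, 2, -0.13],
    [4, 1, 1, -0.13],
    [3, 2, 2, -0.14]
  ],
  "jaw": 75
}}

```text
t: 11.0
eef_pos: [0.5004, -0.1452, 0.1282]
ee_rot: [3.141, -0.001, -2.532]
force: [0.7, -0.6, -0.1]
width: 0.035
```

Emit:
{"op": "apply_moves", "data": {
  "moves": [
    [2, 2, 1, -0.13],
    [3, 3, 2, -0.13],
    [2, 3, 2, -0.13],
    [2, 3, 1, -0.13],
    [1, 3, 2, -0.13]
  ]
}}

```text
t: 11.5
eef_pos: [0.483, -0.1437, 0.1202]
ee_rot: [3.14, -0.0, -1.882]
force: [-0.5, -0.8, 0.5]
width: 0.0726
```

Emit:
{"op": "apply_moves", "data": {
  "moves": [
    [1, 3, 1, -0.13],
    [0, 4, 2, -0.13],
    [0, 0, 0, 0]
  ]
}}

```text
t: 11.8
eef_pos: [0.4756, -0.1429, 0.1171]
ee_rot: [3.139, 0.0, -1.626]
force: [0.4, 0.4, 0.3]
width: 0.0751
```

Run:
```python
from h import *
im,d=arm.grab_frame("side"); s=arm.get_state()
print(np.round(s["force"],2),s["eef_pos"],s["ee_rot"],s["t"],s["q"],s["width"])
np.savez("pics/side8.npz",im=im,d=d)
u,v=proj("side",s["eef_pos"]).round().astype(int);print(u,v)
a=im[180:280,200:320,::-1]
cv2.imwrite("pics/side8z.png",cv2.resize(a,None,fx=6,fy=6,interpolation=cv2.INTER_CUBIC))
im,d=arm.grab_frame("top"); np.savez("pics/top8.npz",im=im,d=d)
cv2.imwrite("pics/top8z.png",cv2.resize(im[150:270,260:400,::-1],None,fx=5,fy=5,interpolation=cv2.INTER_CUBIC))
```

```text
[ 0.39 -0.24  1.26] [ 0.47619114 -0.14291712  0.11743597] [ 3.14006622e+00 -5.14260320e-05 -1.63041655e+00] 11.85 [ 1.04317002e-01  1.71354604e-01 -5.21378756e-01 -2.57483564e-04
 -8.79577343e-01  1.40702335e+00] 0.07488575606487216
258 233
```

View pics/side8z.png

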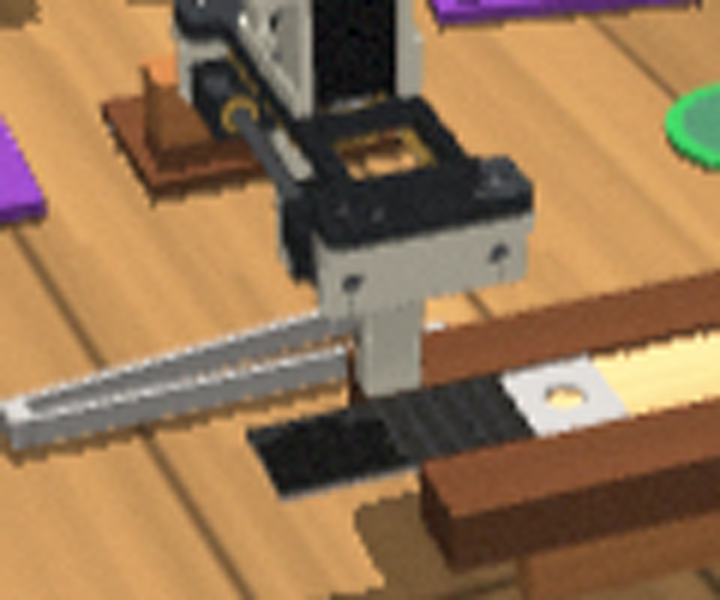

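View pics/top8z.png

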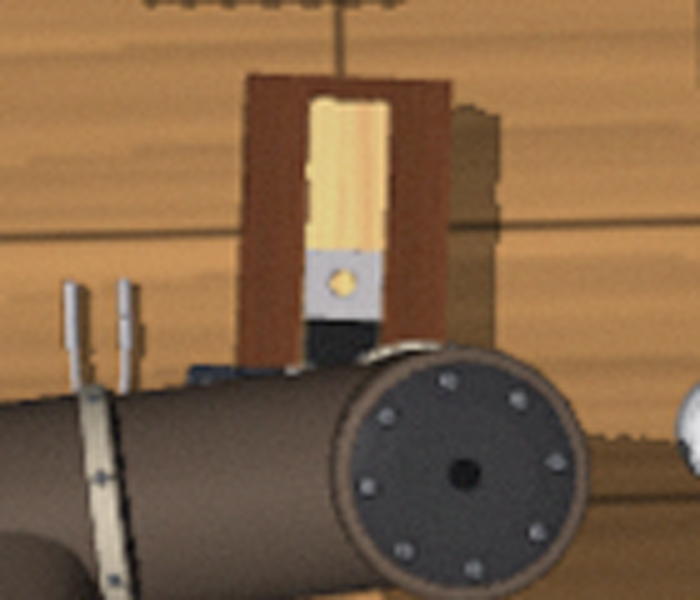

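Run:
```python
from h import *
im,d=load("top",8)
a=im.astype(int); g=((a.max(2)-a.min(2)<30)&(a.min(2)>120)).astype(np.uint8)
m=np.zeros_like(g); m[198:216,318:340]=g[198:216,318:340]
cs,_=cv2.findContours(m,cv2.RETR_EXTERNAL,cv2.CHAIN_APPROX_NONE); c=max(cs,key=cv2.contourArea)
pts=np.array([ray("top",*p[0],.063)[:2] for p in c],np.float32); r=cv2.minAreaRect(pts); print(r,pts.min(0),pts.max(0))
# left/right boundary per row of steel using colour (sat) subpixel
for v in range(201,212,2):
    row=a[v]; s=(row.max(1)-row.min(1))
    print(v,s[316:342].tolist())
```

```text
((0.5680050849914551, -0.14980235695838928), (0.04282660409808159, 0.0399092435836792), 88.45564270019531) [ 0.547637   -0.17166421] [ 0.58842415 -0.12785904]
201 [63, 67, 67, 69, 74, 12, 3, 4, 4, 2, 3, 5, 2, 4, 4, 4, 4, 4, 8, 5, 32, 67, 67, 64, 64, 61]
203 [64, 62, 65, 70, 63, 9, 4, 5, 5, 5, 4, 4, 16, 12, 4, 3, 5, 6, 4, 3, 37, 69, 63, 64, 61, 64]
205 [64, 62, 66, 73, 59, 12, 3, 2, 4, 4, 46, 98, 95, 93, 71, 14, 5, 5, 5, 2, 23, 63, 68, 65, 59, 58]
207 [65, 60, 68, 71, 58, 11, 4, 5, 6, 7, 61, 101, 93, 92, 72, 17, 6, 5, 4, 11, 29, 67, 63, 64, 60, 60]
209 [65, 62, 65, 74, 57, 14, 2, 4, 4, 4, 4, 9, 26, 9, 7, 6, 6, 6, 5, 12, 39, 68, 65, 62, 63, 58]
211 [65, 64, 73, 74, 44, 5, 3, 3, 3, 6, 4, 5, 2, 6, 5, 5, 6, 4, 4, 11, 39, 71, 63, 64, 62, 61]
```

Top view shows the steel end at zoom (343,283), giving scraper origin near (0.513,-0.147) and plain end near x=0.438. The open jaws straddle the overhanging part, so I'll shift slightly and lower.

Emit:
{"op": "apply_moves", "data": {
  "moves": [
    [2, -1, 20, 0],
    [0, 0, 20, 0],
    [0, 0, 20, 0],
    [0, 0, 8, 0],
    [0, 0, 0, 0]
  ]
}}

```text
t: 12.4
eef_pos: [0.4771, -0.1451, 0.0491]
ee_rot: [3.139, -0.0, -1.629]
force: [-0.8, 0.8, 0.4]
width: 0.0751
```

Run:
```python
from h import *
im,d=arm.grab_frame("side"); s=arm.get_state()
print(np.round(s["force"],2),s["eef_pos"],s["ee_rot"],s["t"],s["q"],s["width"])
np.savez("pics/side9.npz",im=im,d=d)
a=im[180:280,200:320,::-1]
cv2.imwrite("pics/side9z.png",cv2.resize(a,None,fx=6,fy=6,interpolation=cv2.INTER_CUBIC))
```

```text
[0.3  0.42 0.88] [ 0.47781179 -0.14506903  0.04997977] [ 3.14062348e+00 -3.19515963e-04 -1.62883564e+00] 12.45 [ 9.96006327e-02  2.66852264e-01 -5.92426378e-01  2.49951810e-04
 -7.12525019e-01  1.41296700e+00] 0.07492820718517887
```

View pics/side9z.png

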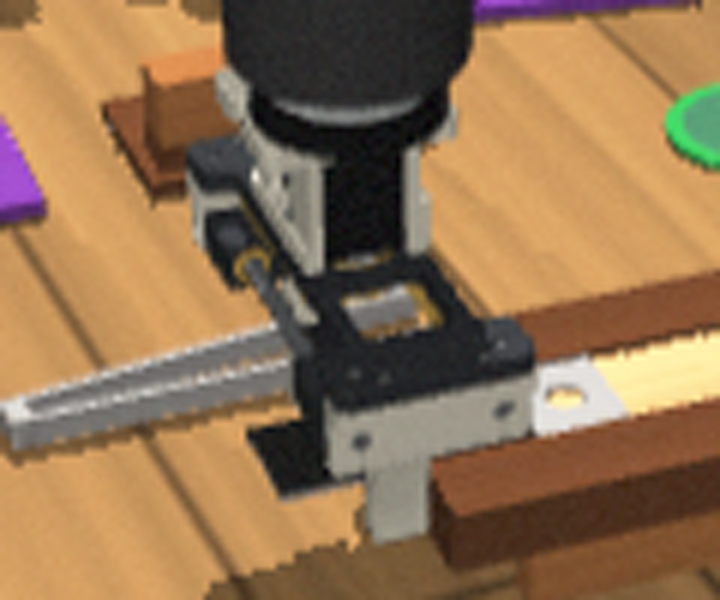

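Emit:
{"op": "apply_moves", "data": {
  "moves": [
    [0, 0, 3, 0],
    [0, 0, 3, 0],
    [0, 0, 0, 0]
  ]
}}

```text
t: 12.75
eef_pos: [0.4779, -0.145, 0.0442]
ee_rot: [-3.141, 0.0, -1.628]
force: [0.6, 0.4, 0.1]
width: 0.0748
```

Emit:
{"op": "apply_moves", "data": {
  "moves": [
    [0, 0, 0, 0],
    [0, 0, 0, 0],
    [0, 0, 0, 0],
    [0, 0, 0, 0],
    [0, 0, 0, 0]
  ],
  "jaw": 40,
  "squeeze": 6
}}

```text
t: 13.25
eef_pos: [0.4779, -0.145, 0.0441]
ee_rot: [-3.141, 0.0, -1.628]
force: [-0.0, -0.2, -0.4]
width: 0.0458
```

Emit:
{"op": "apply_moves", "data": {
  "moves": [
    [0, 0, 0, 0],
    [0, 0, 0, 0],
    [0, 0, 0, 0]
  ],
  "squeeze": 50
}}

```text
t: 13.55
eef_pos: [0.4779, -0.145, 0.0441]
ee_rot: [-3.142, -0.0, -1.628]
force: [-0.3, 0.0, 0.5]
width: 0.0453
```

Run:
```python
from h import *
im,d=arm.grab_frame("side"); s=arm.get_state()
print(np.round(s["force"],2),np.round(s["moment"],3),s["eef_pos"],s["ee_rot"],s["t"],s["width"])
np.savez("pics/side10.npz",im=im,d=d)
a=im[180:280,200:320,::-1]
cv2.imwrite("pics/side10z.png",cv2.resize(a,None,fx=6,fy=6,interpolation=cv2.INTER_CUBIC))
```

```text
[-0.54  0.48  0.16] [-0.005 -0.046  0.006] [ 0.4778592  -0.14498454  0.04406433] [-3.14154055e+00 -7.88065873e-06 -1.62756539e+00] 13.6 0.04459585012399349
```

View pics/side10z.png

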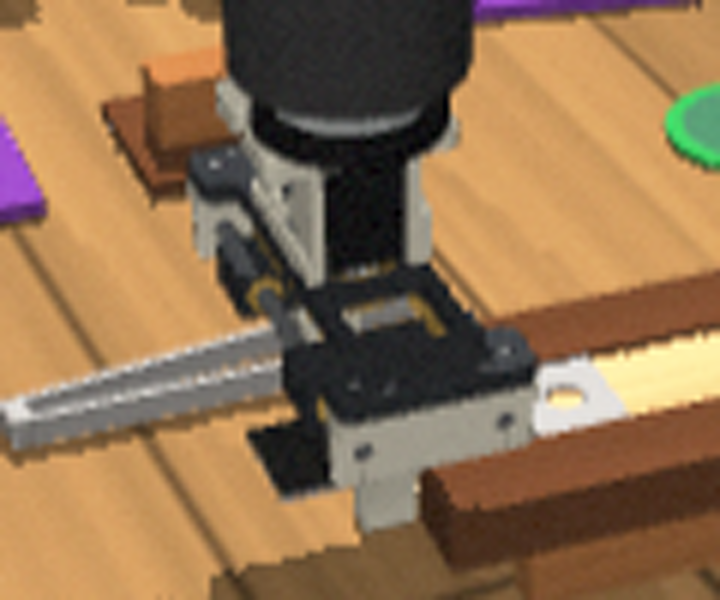

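Grip closed on the long sides with a width of about 45–46 mm, the scraper's width. I'll lift slowly.

Emit:
{"op": "apply_moves", "data": {
  "moves": [
    [0, 0, -2, 0],
    [0, 0, -3, 0],
    [0, 0, -4, 0],
    [0, 0, -5, 0],
    [0, 0, -6, 0]
  ]
}}

```text
t: 14.1
eef_pos: [0.4777, -0.145, 0.0644]
ee_rot: [3.141, 0.0, -1.628]
force: [0.1, 0.1, -1.8]
width: 0.0447
```

Run:
```python
from h import *
im,d=arm.grab_frame("side"); s=arm.get_state()
print(np.round(s["force"],2),np.round(s["moment"],3),s["eef_pos"],s["ee_rot"],s["t"],s["width"])
np.savez("pics/side11.npz",im=im,d=d)
a=im[180:280,200:320,::-1]
cv2.imwrite("pics/side11z.png",cv2.resize(a,None,fx=6,fy=6,interpolation=cv2.INTER_CUBIC))
```

```text
[ 1.77 -0.09 -1.13] [ 0.005 -0.07  -0.016] [ 0.47835378 -0.14501847  0.06547783] [-3.14031725e+00 -3.07110660e-05 -1.62734183e+00] 14.15 0.04463043585100962
```

View pics/side11z.png

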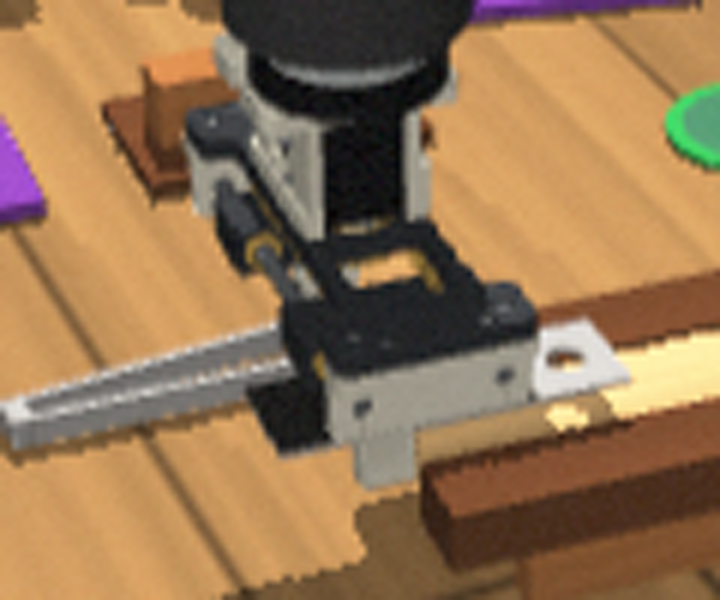

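Scraper lifted clear; its shadow is on the slat and its steel end at zoom (580,360) looks level. I'll raise it further and check the tilt.

Emit:
{"op": "apply_moves", "data": {
  "moves": [
    [0, 0, -10, 0],
    [0, 0, -15, 0],
    [0, 0, -15, 0],
    [0, 0, -10, 0],
    [0, 0, 0, 0]
  ]
}}

```text
t: 14.65
eef_pos: [0.4788, -0.145, 0.1158]
ee_rot: [-3.139, 0.0, -1.627]
force: [0.2, -0.2, -3.0]
width: 0.0448
```

Run:
```python
from h import *
ims=[];F=[];p=[]
for n in ("side","top","side"):
    im,d=arm.grab_frame(n); s=arm.get_state(); F.append(s["force"]); p.append(s["eef_pos"])
    np.savez(f"pics/{n}12.npz",im=im,d=d)
print(np.round(F,2),np.round(p,4),s["ee_rot"],s["t"],s["width"],np.round(s["moment"],3))
im,d=load("side",12)
a=im[150:280,200:340,::-1]
cv2.imwrite("pics/side12z.png",cv2.resize(a,None,fx=4.5,fy=4.5,interpolation=cv2.INTER_CUBIC))
im,d=load("top",12)
cv2.imwrite("pics/top12z.png",cv2.resize(im[150:270,260:400,::-1],None,fx=5,fy=5,interpolation=cv2.INTER_CUBIC))
```

```text
[[-0.38 -0.01 -4.64]
 [ 0.03  0.1  -3.32]
 [-0.69  0.22 -3.37]] [[ 0.4782 -0.1449  0.1147]
 [ 0.4776 -0.1449  0.114 ]
 [ 0.4773 -0.1449  0.1136]] [ 3.14088142e+00  1.84033161e-04 -1.62781084e+00] 14.8 0.04475909940296271 [0.022 0.12  0.035]
```

View pics/side12z.png

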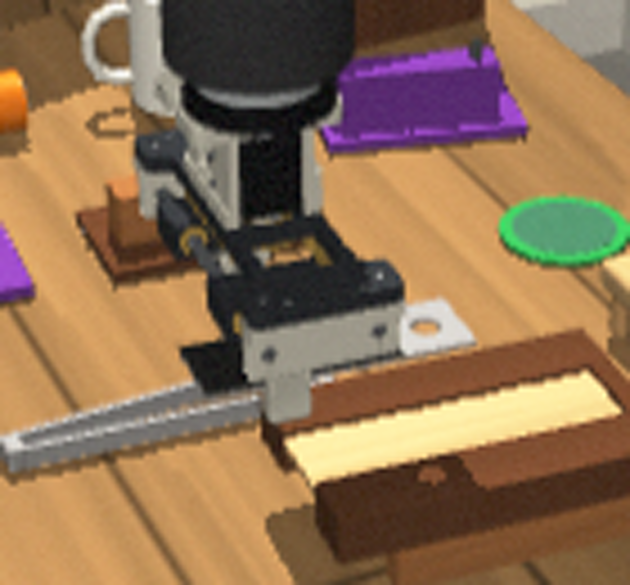

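View pics/top12z.png

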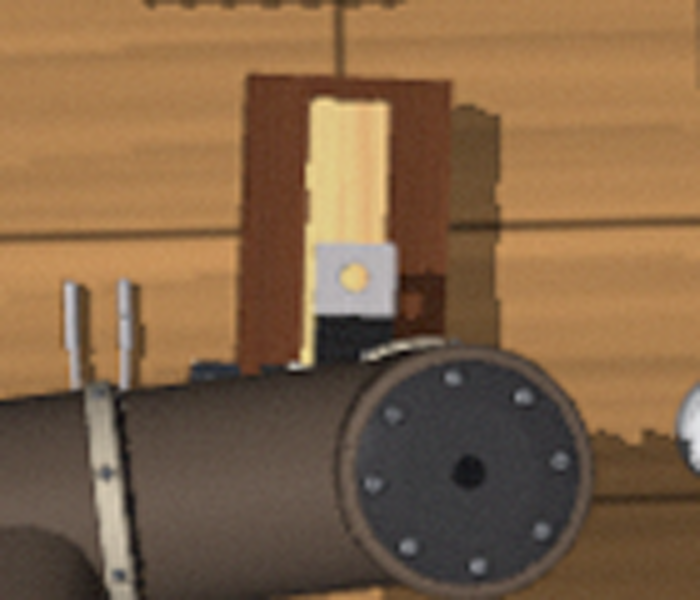

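```bash
cat >> h.py <<'E'
def tri(us,ut):
    A=[];b=[]
    for n,(u,v) in (("side",us),("top",ut)):
        f,cx,cy,R,t=K(n)
        for k,val in ((0,(u-cx)/f),(1,(v-cy)/f)):
            A.append(R[k]-val*R[2]); b.append(val*t[2]-t[k])
    X,res,_,_=np.linalg.lstsq(np.array(A),np.array(b),rcond=None); return X,proj("side",X)-us,proj("top",X)-ut
def steel_hole(im,roi,lo=110,cmax=30):
    """steel mask in roi, its filled contour and the hole inside it (pixel centroids)"""
    v0,v1,u0,u1=roi; a=im.astype(int)
    m=np.zeros(im.shape[:2],np.uint8); m[v0:v1,u0:u1]=((a.max(2)-a.min(2)<cmax)&(a.min(2)>lo))[v0:v1,u0:u1]
    n,l,st,_=cv2.connectedComponentsWithStats(m); i=1+np.argmax(st[1:,4]); m=(l==i).astype(np.uint8)
    cs,h=cv2.findContours(m,cv2.RETR_CCOMP,cv2.CHAIN_APPROX_NONE)
    out=max(cs,key=cv2.contourArea); fill=np.zeros_like(m); cv2.drawContours(fill,[out],-1,1,-1)
    hole=((fill==1)&(m==0)); vv,uu=np.where(hole)
    # weight by saturation excess
    return st[i],out,(uu.mean(),vv.mean(),len(uu)) if len(uu) else None
E
python3 - <<'E'
from h import *
ims,ds=load("side",12); imt,dt=load("top",12)
a=steel_hole(ims,(214,232,287,308),130); print("side",a[0],a[2])
b=steel_hole(imt,(196,216,320,342),110); print("top",b[0],b[2])
us=np.array(a[2][:2]); ut=np.array(b[2][:2])
print(tri(us,ut))
p=np.array([.4775,-.1449,.1138]); yw=-1.6278+np.pi/2
print("pred hole (no sag, from top-cam est)", )
for z in (.125,.13,.133): print(z,ray("side",*us,z).round(4),ray("top",*ut,z).round(4))
Ps=cloud("side",ds); Pt=cloud("top",dt)
m=(ims.astype(int).max(2)-ims.astype(int).min(2)<25)&(ims.min(2)>150); m[:214]=0;m[232:]=0;m[:,:289]=0;m[:,306:]=0
q=Ps[m]; q=q[q[:,2]>.1]; print("side steel depth",np.median(q,0),len(q))
m=(imt.astype(int).max(2)-imt.astype(int).min(2)<25)&(imt.min(2)>110); m[:198]=0;m[214:]=0;m[:,:322]=0;m[:,340:]=0
q=Pt[m]; q=q[q[:,2]>.05]; print("top steel depth",np.median(q,0),len(q))
A=np.c_[q[:,0]-.56,q[:,1]+.15,np.ones(len(q))]; print(np.linalg.lstsq(A,q[:,2],rcond=None)[0])
E
```

```text
side [287 217  18  12 142] (np.float64(294.0), np.float64(222.5), 22)
top [323 199  16  14 197] (np.float64(330.51851851851853), np.float64(205.11111111111111), 27)
(array([ 0.568787  , -0.15042585,  0.12742214]), array([ 0.32165875, -0.02402302]), array([-0.1022225 ,  0.24625321]))
pred hole (no sag, from top-cam est)
0.125 [ 0.5698 -0.1468  0.125 ] [ 0.5696 -0.151   0.125 ]
0.13 [ 0.5662 -0.1538  0.13  ] [ 0.5694 -0.1505  0.13  ]
0.133 [ 0.564  -0.1581  0.133 ] [ 0.5693 -0.1501  0.133 ]
side steel depth [ 0.57144917 -0.15858611  0.12935569] 114
top steel depth [ 0.56693874 -0.14911262  0.131301  ] 194
[-2.25368475  4.81951034  0.1580412 ]
```

Run:
```python
from h import *
im,d=load("top",0)
cv2.imwrite("pics/stand0z.png",cv2.resize(im[178:238,190:250,::-1],None,fx=9,fy=9,interpolation=cv2.INTER_CUBIC))
im,d=load("top",12)
cv2.imwrite("pics/top12.png",im[:,:,::-1])
im,d=load("side",0)
cv2.imwrite("pics/stands0z.png",cv2.resize(im[175:215,210:280,::-1],None,fx=9,fy=9,interpolation=cv2.INTER_CUBIC))
```

```text
(no output)
```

View pics/stand0z.png

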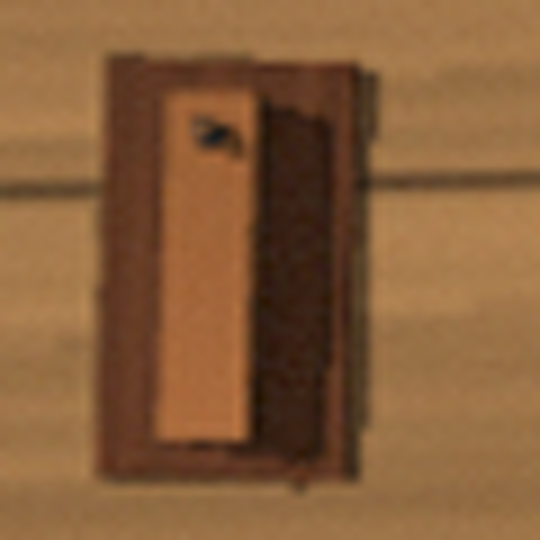

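View pics/stands0z.png

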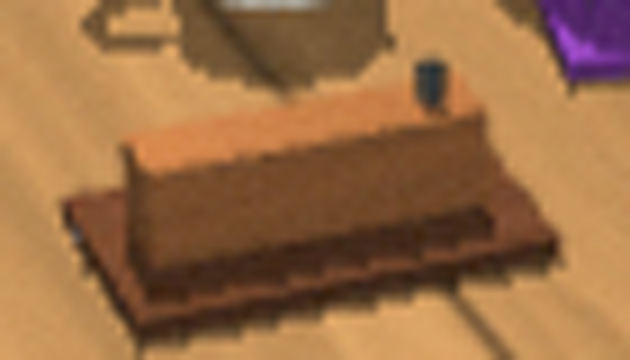

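View pics/top12.png

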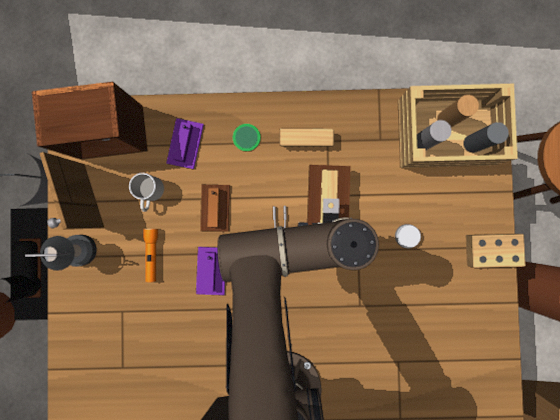

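Run:
```python
from h import *
def px(x,y): return 190+(x+.5)/9-.5,178+(y+.5)/9-.5
C=[ray("top",*px(*c),.046)[:2] for c in [(167,93),(260,93),(249,440),(156,443)]]
print(np.round(C,4)); print("ctr",np.mean(C,0))
for i,j in((3,0),(2,1)): w=C[j]-C[i]; print("yaw",np.degrees(np.arctan2(w[1],w[0])),np.linalg.norm(w))
Fc=[ray("top",*px(*c),.010)[:2] for c in [(108,57),(356,64),(352,478),(97,477)]]
print("foot",np.round(Fc,4),np.mean(Fc,0))
for i,j in((3,0),(2,1)): w=Fc[j]-Fc[i]; print("yaw",np.degrees(np.arctan2(w[1],w[0])),np.linalg.norm(w))
# subpixel edges: for each row, find left/right transitions of red channel of block top
for k in (0,12):
    im,d=load("top",k); r=im[:,:,0].astype(float)
    L=[];R=[]
    for v in range(190,226):
        row=r[v,200:225]
        # left: foot ~100 -> block ~155 ; half 128
        ii=[i for i in range(0,14) if row[i]<128<=row[i+1]]
        jj=[i for i in range(10,24) if row[i]>=110>row[i+1]]
        if ii and jj:
            i=ii[-1] if False else ii[0]; L.append((200+i+(128-row[i])/(row[i+1]-row[i]),v))
            j=jj[0]; R.append((200+j+(row[j]-110)/(row[j]-row[j+1]),v))
    for nm,q in(("L",L),("R",R)):
        w=np.array([ray("top",u,v,.046)[:2] for u,v in q],np.float32)
        vx,vy,x,y=cv2.fitLine(w,cv2.DIST_HUBER,0,.01,.01).ravel(); s=np.sign(vx)
        print(k,nm,len(q),"yaw",np.degrees(np.arctan2(vy*s,vx*s)).round(2),x,y, "y at x=.575",y+(.575-x)*vy/vx)
    # end edges along columns
    T=[];B=[]
    for u in range(209,217):
        col=r[180:240,u]
        T.append(None)
```

```text
[[0.6353 0.2195]
 [0.6345 0.1874]
 [0.5149 0.1931]
 [0.5146 0.2252]]
ctr [0.57481212 0.20629415]
yaw -2.685934809029936 0.12085231797899515
yaw -2.761320971670059 0.1198071809639216
foot [[0.6518 0.247 ]
 [0.6472 0.1588]
 [0.5004 0.1628]
 [0.5029 0.2531]] [0.57558003 0.20542918]
yaw -2.3477947171256144 0.14904173577444924
yaw -1.562888434334594 0.14682103915666828
0 L 36 yaw -2.71 0.57246745 0.22238477 y at x=.575 0.22226469
0 R 36 yaw -2.0 0.5556078 0.19256887 y at x=.575 0.1918929
12 L 36 yaw -2.87 0.57248545 0.22329055 y at x=.575 0.22316457
12 R 36 yaw -2.07 0.5673927 0.19163553 y at x=.575 0.1913609
```

Run:
```python
from h import *
yw=np.radians(-2.5); c=np.array([.575,.2068]); pg=c+.045*np.array([np.cos(yw),np.sin(yw)])
print("peg",pg)
for z in (.046,.062):
    u,v=proj("top",[*pg,z]); print("top",z,u,v,"zoom",(u-190+.5)*9-.5,(v-178+.5)*9-.5)
    u,v=proj("side",[*pg,z]); print("side",z,u,v,"zoom",(u-210+.5)*9-.5,(v-175+.5)*9-.5)
# peg blob in top (dark/grey on block)
im,d=load("top",12); a=im.astype(int)
m=np.zeros(im.shape[:2],np.uint8); m[186:197,209:219]=((a[:,:,0]-a[:,:,2])<45)[186:197,209:219]
n,l,st,ce=cv2.connectedComponentsWithStats(m); print(st,ce); print((a[:,:,0]-a[:,:,2])[186:197,208:220])
im,d=load("side",12); a=im.astype(int)
# side: initial image peg tip
im,d=load("side",0); a=im.astype(int); m=np.zeros(im.shape[:2],np.uint8); m[178:190,252:264]=((a[:,:,0]-a[:,:,2])<20)[178:190,252:264]&(a.max(2)<90)[178:190,252:264]
n,l,st,ce=cv2.connectedComponentsWithStats(m); print(st,ce)
```

```text
peg [0.61995717 0.20483713]
top 0.046 212.9040473215444 192.69459234402188 zoom 210.13642589389957 136.25133109619696
side 0.046 257.40265027065044 184.84100382798005 zoom 430.62385243585396 92.56903445182041
top 0.062 211.99269745215372 192.31814676513315 zoom 201.93427706938348 132.86332088619835
side 0.062 257.2951529553681 180.1870195958423 zoom 429.656376598313 50.68317636258058
[[     0      0    560    420 235195]
 [   212    192      3      2      5]] [[279.50140947 209.50035928]
 [213.2        192.6       ]]
[[ 66  62  62  60  63  69  69  67  63  60  59  61]
 [ 66  67  72  71  76  73  74  74  71  65  63  61]
 [ 75  94  96  94  96  96  97  99  96  96  67  54]
 [ 90 108 111 112 110 110 112 109 110 115  73  40]
 [ 89 106 111 100  94 101 107 110 114 112  72  24]
 [ 91 105 114  75  54  63  85  98 108 113  74  32]
 [ 88 108 112  73  62  34  14  51  90 111  73  27]
 [ 93 111 112  81  37   4  24  58  65  97  69  39]
 [ 91 108 111  99  76  63  69  65  59  85  62  30]
 [ 89 111 110 113 113 114 115  96  83  91  66  29]
 [ 91 110 109 110 111 109 112 115 115 102  65  30]]
[[     0      0    560    420 235192]
 [   257    182      2      4      8]] [[279.50074832 209.50088438]
 [257.5        183.5       ]]
```

Triangulation puts the hole level with the grip to within about 2 mm. It sits 92 mm ahead of the TCP along the tool's -y, in line with the tool. The stand's yaw is about -2.5°, with the peg at about (0.620, 0.205). Carrying over.

Emit:
{"op": "apply_moves", "data": {
  "moves": [
    [-20, -2, 0, 0],
    [-36, -3, 0, 0],
    [-40, -3, 0, 0],
    [-40, -3, 0, 0],
    [-40, -3, 0, 0]
  ]
}}

```text
t: 15.3
eef_pos: [0.5013, 0.0312, 0.1133]
ee_rot: [3.14, -0.001, -1.628]
force: [0.6, -0.3, -2.3]
width: 0.0452
```

Emit:
{"op": "apply_moves", "data": {
  "moves": [
    [-40, -3, 0, 0],
    [-40, -3, 0, 0],
    [-40, -3, 0, 0],
    [-40, -3, 0, 0],
    [-20, -4, 0, -0.013]
  ]
}}

```text
t: 15.8
eef_pos: [0.5279, 0.2115, 0.1131]
ee_rot: [3.141, -0.001, -1.612]
force: [-0.6, -0.0, -3.2]
width: 0.0448
```

Emit:
{"op": "apply_moves", "data": {
  "moves": [
    [0, 0, 0, 0],
    [0, 0, 0, 0],
    [0, 0, 0, 0]
  ]
}}

```text
t: 16.1
eef_pos: [0.5274, 0.2076, 0.1134]
ee_rot: [3.14, -0.001, -1.615]
force: [-0.4, -0.6, -3.5]
width: 0.045
```

Run:
```python
from h import *
F=[];p=[]
for n in ("side","top"):
    im,d=arm.grab_frame(n); s=arm.get_state(); F.append(s["force"]); p.append(s["eef_pos"])
    np.savez(f"pics/{n}13.npz",im=im,d=d)
print(np.round(F,2),np.round(p,4),s["ee_rot"],s["t"],s["width"],np.round(s["q"],2))
im,d=load("side",13)
cv2.imwrite("pics/side13z.png",cv2.resize(im[120:230,180:310,::-1],None,fx=5,fy=5,interpolation=cv2.INTER_CUBIC))
im,d=load("top",13)
cv2.imwrite("pics/top13z.png",cv2.resize(im[140:260,150:290,::-1],None,fx=5,fy=5,interpolation=cv2.INTER_CUBIC))
```

```text
[[-0.36 -0.11 -2.2 ]
 [-0.3   0.02 -2.81]] [[0.5276 0.2075 0.1137]
 [0.5278 0.2076 0.1139]] [ 3.14116893e+00 -3.18243781e-04 -1.61577002e+00] 16.2 0.044839578547286416 [ 0.72  0.28 -0.38 -0.   -0.91  0.81]
```

View pics/side13z.png

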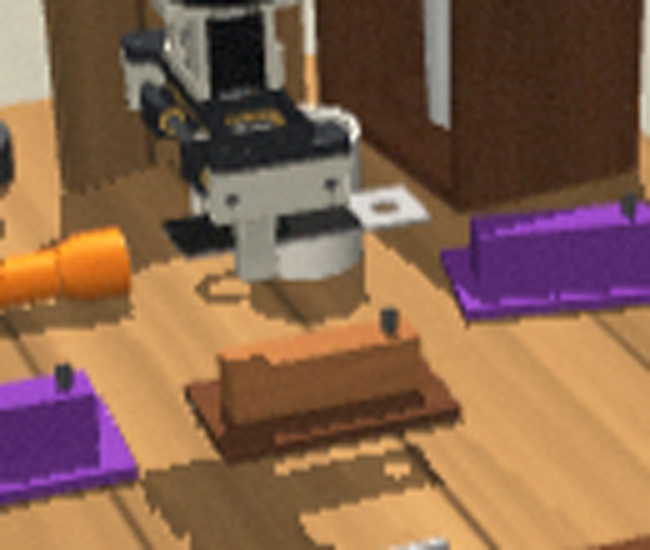

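View pics/top13z.png

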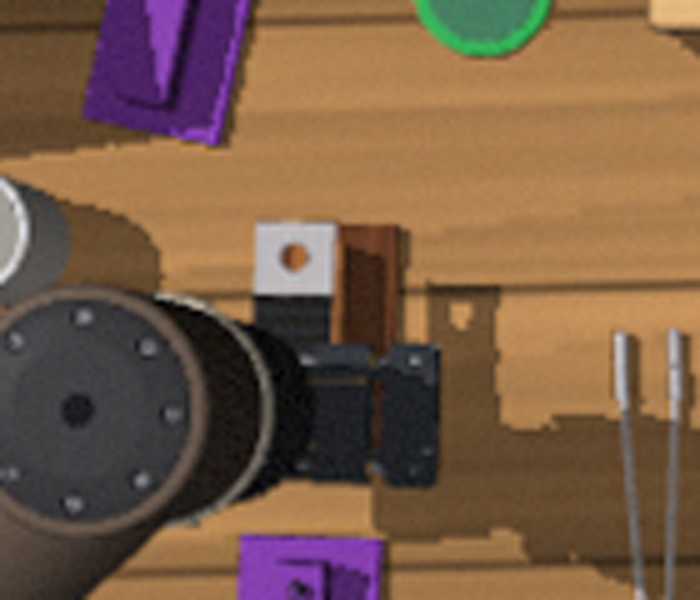

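Run:
```python
from h import *
ims,ds=load("side",13); imt,dt=load("top",13)
a=steel_hole(ims,(155,168,250,270),110,40); print("side",a[0],a[2])
b=steel_hole(imt,(182,202,198,222),110,35); print("top",b[0],b[2])
us=np.array(a[2][:2]); ut=np.array(b[2][:2])
print(tri(us,ut))
for z in (.127,.13,.133): print(z,ray("side",*us,z).round(4),ray("top",*ut,z).round(4))
pts=np.array([ray("top",*p[0],.131)[:2] for p in b[1]],np.float32); print(cv2.minAreaRect(pts))
im=imt.astype(int); s=(im.max(2)-im.min(2))
print(s[186:197,203:216])
# steel left/right edges subpixel for yaw
L=[];R=[]
for v in range(187,198):
    row=s[v].astype(float)
    i=[k for k in range(198,206) if row[k]>25>=row[k+1]]; j=[k for k in range(212,220) if row[k]<25<=row[k+1]]
    if i and j:
        k=i[-1]; L.append(ray("top",k+(row[k]-25)/(row[k]-row[k+1]),v,.131)[:2]); k=j[0]; R.append(ray("top",k+(25-row[k])/(row[k+1]-row[k]),v,.131)[:2])
for q in (L,R):
    vx,vy,x,y=cv2.fitLine(np.array(q,np.float32),cv2.DIST_HUBER,0,.01,.01).ravel(); print("yaw",np.degrees(np.arctan(vy/vx)),x,y)
```

```text
side [250 155  16  11 102] (np.float64(256.5), np.float64(161.0), 4)
top [201 184  16  15 208] (np.float64(208.29166666666666), np.float64(191.0), 24)
(array([0.61884408, 0.20427559, 0.12667035]), array([ 0.07581204, -0.00227637]), array([-0.02722575,  0.0723521 ]))
0.127 [0.6184 0.2037 0.127 ] [0.619  0.2041 0.127 ]
0.13 [0.616  0.1979 0.13  ] [0.6188 0.2036 0.13  ]
0.133 [0.6136 0.192  0.133 ] [0.6185 0.203  0.133 ]
((0.6187058091163635, 0.2027912735939026), (0.04394003748893738, 0.04078635945916176), 88.65145874023438)
[[  4   4   5   3   3   2   4   3   5   5   5   4   4]
 [  5   6   7   5   4   3   3   5   5   4   6   3   2]
 [  5   3   4   4   3  13  16  10   5   5   5   1   2]
 [  4   6   3   4  22  91 103  64  10   2   4   4   4]
 [  4   6   4  15  60  95 112 120  34   5   3   5   4]
 [  4   5   3  26  70  91 110 118  48   5   5   4   6]
 [  5   4   2  19  62  96 114 106  24   3   5   6   5]
 [  4   6   3  10  28  72  91  51   7   4   5   7   6]
 [  6   6   4   5   3  18  33   8   2   6   3   5   5]
 [  3   6   5   4   2   4   2   4   4   5   4   4   4]
 [  6   6   3   4   5   4   3   3   5   6   5   5   2]]
yaw -1.9352305 0.61630714 0.22514512
yaw -3.2484913 0.61525553 0.18062972
```

The hole is at about top px (208.5,191), i.e. (0.619, 0.203), against the peg at about (0.620, 0.205). I'll correct by (+1, +2) mm and lower to just above the peg.

Emit:
{"op": "apply_moves", "data": {
  "moves": [
    [-2, -1, 10, 0],
    [0, 0, 18, 0],
    [0, 0, 18, 0],
    [0, 0, 8, 0],
    [0, 0, 0, 0]
  ]
}}

```text
t: 16.7
eef_pos: [0.5283, 0.2098, 0.0586]
ee_rot: [3.139, -0.002, -1.615]
force: [0.1, -0.1, -2.2]
width: 0.0449
```

Emit:
{"op": "apply_moves", "data": {
  "moves": [
    [0, 0, 0, 0],
    [0, 0, 0, 0]
  ]
}}

```text
t: 16.9
eef_pos: [0.5297, 0.2111, 0.0609]
ee_rot: [-3.14, 0.001, -1.614]
force: [-0.7, -0.5, -3.3]
width: 0.0453
```

Run:
```python
from h import *
F=[];p=[]
for n in ("side","top"):
    im,d=arm.grab_frame(n); s=arm.get_state(); F.append(s["force"]); p.append(s["eef_pos"])
    np.savez(f"pics/{n}14.npz",im=im,d=d)
print(np.round(F,2),np.round(p,4),s["ee_rot"],s["t"],s["width"],np.round(s["q"],2))
im,d=load("side",14)
cv2.imwrite("pics/side14z.png",cv2.resize(im[140:220,200:290,::-1],None,fx=7,fy=7,interpolation=cv2.INTER_CUBIC))
im,d=load("top",14)
cv2.imwrite("pics/top14z.png",cv2.resize(im[170:230,180:250,::-1],None,fx=9,fy=9,interpolation=cv2.INTER_CUBIC))
```

```text
[[ 0.46  0.52 -2.24]
 [-0.91 -0.17 -2.29]] [[0.5296 0.211  0.0609]
 [0.5295 0.211  0.0609]] [-3.14042613e+00  9.58624524e-04 -1.61444975e+00] 17.0 0.04469539128889071 [ 0.72  0.35 -0.43  0.   -0.79  0.8 ]
```

View pics/side14z.png

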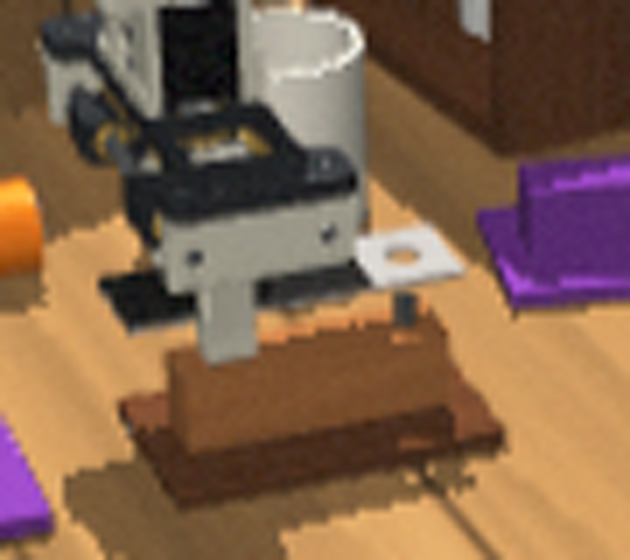

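View pics/top14z.png

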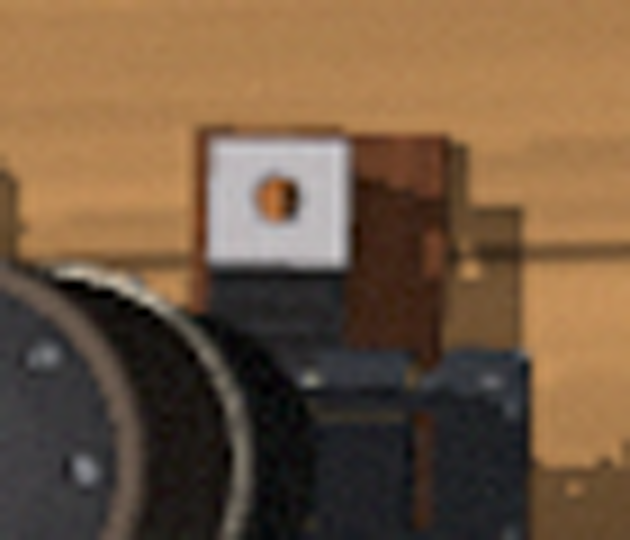

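Run:
```python
from h import *
imt,dt=load("top",14); ims,ds=load("side",14)
a=imt.astype(int); s=a.max(2)-a.min(2)
print("sat");print(s[186:199,203:221]); print("max");print(a.max(2)[186:199,203:221])
b=steel_hole(imt,(180,202,198,222),110,35); print(b[0],b[2])
c=steel_hole(ims,(168,184,248,270),110,40); print("side",c[0],c[2])
if b[2] and c[2]: print(tri(np.array(c[2][:2]),np.array(b[2][:2])))
pts=np.array([ray("top",*p[0],.079)[:2] for p in b[1]],np.float32); r=cv2.minAreaRect(pts); print(r); print(pts.min(0),pts.max(0))
print("hole ray z .078",ray("top",b[2][0],b[2][1],.078))
for q in ([.620,.2049,.062],[.620,.2049,.046]): print(proj("top",q),proj("side",q))
```

```text
sat
[[ 21   4   3   3   2   3   4   3   2   3   4   1   4   4   5  10  49  64]
 [ 20   7   5   5   3   3   4   3   6   4   2   5   2   5   3  13  48  64]
 [ 20   7   6   6   6   4   5   4   5   3   6   5   7   4   2  10  46  62]
 [ 15   3   3   5   3   5   5  22  13   7   3   6   3   4   4   7  28  54]
 [  8   5   3   3   3  11  54 110  89  39   7   5   5   4   3   8  26  47]
 [  8   2   2   4   4  43 109 119  72  40   3   4   2   3   4   8  25  37]
 [  7   4   4   2   4  35 104 118  72  41   6   4   5   2   4  10  30  36]
 [  6   5   5   4   3  17  82 121  78  17   5   2   4   3   3   7  28  39]
 [  9   5   3   6   4   5  25  60  36   4   5   5   4   5   2   9  30  40]
 [  8   3   4   7   5   5   2   2   3   3   5   3   4   3   4   5  40  34]
 [  7   2   5   8   4   2   4   4   4   5   5   2   2   1   3   5  30  43]
 [  9   3   5   7   4   3   6   3   5   5   3   5   3   4   3   3  35  39]
 [  7   2   4   6   3   4   5   4   6   5   5   6   4   4   5   5  36  36]]
max
[[147 187 194 194 194 193 194 193 193 189 193 194 192 192 194 144 100  99]
 [146 182 190 192 190 188 192 189 192 189
[... 749 characters left out ...]
9 190 190 190 190 197 125  45  55]
 [156 173 174 174 176 171 179 174 174 179 178 182 182 185 191 119  49  61]]
[203 185  16  15 208] (np.float64(210.25), np.float64(191.75), 20)
side [248 168  18  13 111] (np.float64(257.22222222222223), np.float64(176.55555555555554), 9)
(array([0.62116806, 0.20820117, 0.07253187]), array([-0.05929268,  0.00175283]), array([ 0.02085344, -0.0553109 ]))
((0.6197302341461182, 0.20637153089046478), (0.04578544199466705, 0.04252392798662186), 88.65230560302734)
[0.5980066  0.18331227] [0.64145404 0.22937554]
hole ray z .078 [0.620569 0.207282 0.078   ]
[211.97202488 192.30471667] [257.30015044 180.17556755]
[212.8836269  192.68132641] [257.40761672 184.82942328]
```

The peg shows dark in the right half of the hole (zoom (290,198), hole centre (275,198)), so the hole sits about 2 mm too far toward +y. I'll shift (-0.8, -1.9) mm and check.

Emit:
{"op": "apply_moves", "data": {
  "moves": [
    [2, 1, 4, 0],
    [0, 0, 3, 0],
    [0, 0, 0, 0],
    [0, 0, 0, 0]
  ]
}}

```text
t: 17.4
eef_pos: [0.5279, 0.2086, 0.0529]
ee_rot: [3.141, -0.0, -1.615]
force: [-0.1, -1.5, -2.7]
width: 0.045
```

Run:
```python
from h import *
F=[];p=[]
for n in ("side","top"):
    im,d=arm.grab_frame(n); s=arm.get_state(); F.append(s["force"]); p.append(s["eef_pos"])
    np.savez(f"pics/{n}15.npz",im=im,d=d)
print(np.round(F,2),np.round(p,4),s["ee_rot"],s["t"])
imt,dt=load("top",15); ims,ds=load("side",15)
a=imt.astype(int); s=a.max(2)-a.min(2)
print("sat");print(s[187:197,205:217]); print("max");print(a.max(2)[187:197,205:217])
b=steel_hole(imt,(180,202,198,224),110,35); print(b[0],b[2])
pts=np.array([ray("top",*p[0],.072)[:2] for p in b[1]],np.float32); r=cv2.minAreaRect(pts); print(r); print(pts.min(0),pts.max(0))
print("hole ray z .071",ray("top",b[2][0],b[2][1],.071))
cv2.imwrite("pics/side15z.png",cv2.resize(ims[140:220,200:290,::-1],None,fx=7,fy=7,interpolation=cv2.INTER_CUBIC))
cv2.imwrite("pics/top15z.png",cv2.resize(imt[170:230,180:250,::-1],None,fx=9,fy=9,interpolation=cv2.INTER_CUBIC))
```

```text
[[ 0.82  0.91 -3.08]
 [-0.42  0.32 -3.17]] [[0.528  0.2087 0.053 ]
 [0.5281 0.2088 0.0531]] [-3.14149348e+00  1.57384233e-05 -1.61449117e+00] 17.5
sat
[[  7   4   4   4   2   3   3   5   6   3   3   3]
 [  6   3   6   4   5   4   3   3   6   7   2   4]
 [  9   5   5   4   2   2   4   7   4   4   4   3]
 [  6   3   6   5   4  10  26  23   9   6   4   4]
 [  6   4   5   5   3  64  64  38  32   6   5   4]
 [  8   5   5   6  12  99  73  41  20   1   5   6]
 [  5   4   3   3  28 100  81  29  10   2   3   5]
 [  6   3   6   5  21  64  66  33  17   5   6   4]
 [  7   6   4   4   1   4  15  19  15   6   2   4]
 [  5   3   5   7   4   2   2   3   4   4   4   2]]
max
[[180 192 196 194 193 194 189 194 193 190 196 193]
 [180 188 192 191 189 191 190 191 190 189 190 191]
 [177 190 191 189 190 181 174 180 184 189 192 188]
 [178 188 189 191 182 163 126 120 149 181 188 187]
 [184 188 190 193 146 145 102  61  70 133 186 189]
 [184 188 190 192 141 157 122  78  49  77 172 191]
 [183 189 191 193 165 171 120  59  39  94 172 192]
 [182 188 190 191 184 171 120  74  87 144 186 190]
 [182 188 189 189 188 166 144 144 163 185 190 187]
 [184 188 188 191 188 192 191 193 191 190 190 189]]
[204 186  16  14 198] (np.float64(211.75), np.float64(192.25), 20)
((0.6186763048171997, 0.20454055070877075), (0.045925818383693695, 0.03970027342438698), 88.65230560302734)
[0.5982916  0.18144235] [0.63899225 0.22775805]
hole ray z .071 [0.6194855  0.20398996 0.071     ]
```

View pics/top15z.png

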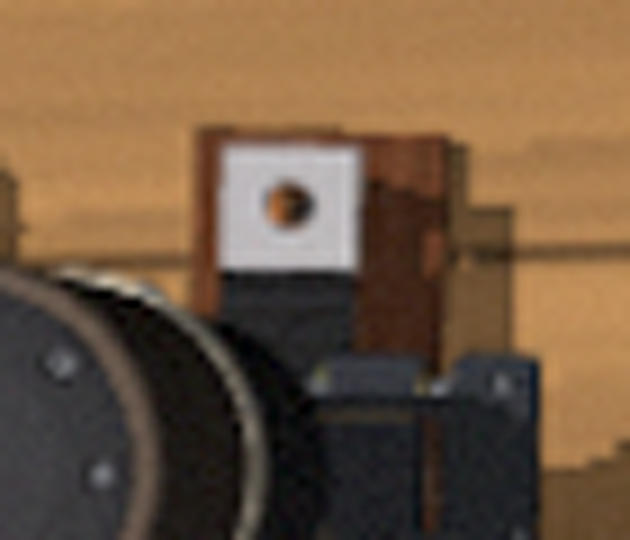

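View pics/side15z.png

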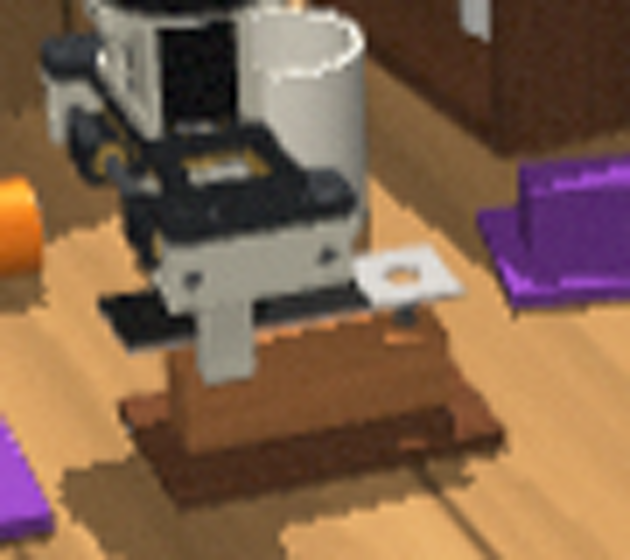

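Hole centre is at px (211.6,192.2) with the peg seen inside it, offset as parallax predicts. In the side view the peg (405,315) stands straight below the hole (403,275). Lowering stepwise.

Emit:
{"op": "apply_moves", "data": {
  "moves": [
    [0, 0, 3, 0],
    [0, 0, 3, 0],
    [0, 0, 2, 0],
    [0, 0, 0, 0]
  ]
}}

```text
t: 17.9
eef_pos: [0.5277, 0.2086, 0.0446]
ee_rot: [3.141, -0.001, -1.615]
force: [0.2, 0.2, -2.5]
width: 0.0449
```

Emit:
{"op": "apply_moves", "data": {
  "moves": [
    [0, 0, 2, 0],
    [0, 0, 2, 0],
    [0, 0, 2, 0],
    [0, 0, 0, 0]
  ]
}}

```text
t: 18.3
eef_pos: [0.5278, 0.2086, 0.0387]
ee_rot: [3.141, -0.0, -1.615]
force: [0.7, -0.6, -2.8]
width: 0.045
```

Run:
```python
from h import *
F=[];p=[]
for n in ("side","top"):
    im,d=arm.grab_frame(n); s=arm.get_state(); F.append(s["force"]); p.append(s["eef_pos"])
    np.savez(f"pics/{n}16.npz",im=im,d=d)
print(np.round(F,2),np.round(p,4),s["t"])
imt,dt=load("top",16); ims,ds=load("side",16)
z1=cv2.resize(ims[140:215,205:285,::-1],(400,375),interpolation=cv2.INTER_CUBIC)
z2=cv2.resize(imt[175:215,190:232,::-1],(394,375),interpolation=cv2.INTER_CUBIC)
cv2.imwrite("pics/both16.png",np.hstack([z1,z2]))
```

```text
[[-0.42 -0.17 -2.66]
 [ 0.02 -0.37 -2.75]] [[0.5279 0.2086 0.0389]
 [0.528  0.2087 0.039 ]] 18.4
```

View pics/both16.png

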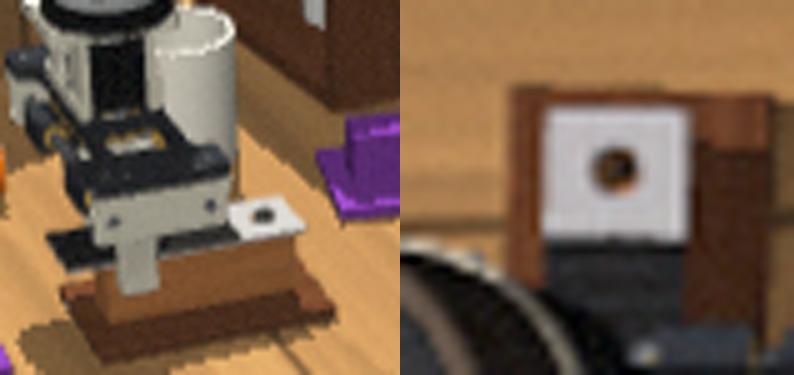

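The peg is inside the hole (dark in the hole's middle at (263,215) left and (615,170) right), with no contact force. I'll continue down gently.

Emit:
{"op": "apply_moves", "data": {
  "moves": [
    [0, 0, 2, 0],
    [0, 0, 2, 0],
    [0, 0, 1, 0],
    [0, 0, 0, 0]
  ]
}}

```text
t: 18.8
eef_pos: [0.5278, 0.2086, 0.0338]
ee_rot: [3.141, -0.0, -1.615]
force: [0.3, -0.4, -3.0]
width: 0.0448
```

Emit:
{"op": "apply_moves", "data": {
  "moves": [
    [0, 0, 1, 0],
    [0, 0, 0, 0]
  ]
}}

```text
t: 19.0
eef_pos: [0.5279, 0.2087, 0.033]
ee_rot: [3.141, -0.0, -1.615]
force: [0.2, -0.7, -3.7]
width: 0.045
```

Emit:
{"op": "apply_moves", "data": {
  "moves": [
    [0, 0, 1, 0],
    [0, 0, 0, 0]
  ]
}}

```text
t: 19.2
eef_pos: [0.528, 0.2087, 0.032]
ee_rot: [-3.142, -0.0, -1.615]
force: [0.3, 0.2, -2.9]
width: 0.0448
```

Emit:
{"op": "apply_moves", "data": {
  "moves": [
    [0, 0, 0.5, 0],
    [0, 0, 0, 0]
  ]
}}

```text
t: 19.4
eef_pos: [0.528, 0.2088, 0.0316]
ee_rot: [-3.142, -0.0, -1.615]
force: [-0.2, -0.2, -2.6]
width: 0.0449
```

Emit:
{"op": "apply_moves", "data": {
  "moves": [
    [0, 0, 0.5, 0],
    [0, 0, 0, 0]
  ]
}}

```text
t: 19.6
eef_pos: [0.528, 0.2088, 0.0314]
ee_rot: [-3.141, 0.0, -1.614]
force: [-2.1, -0.3, 3.6]
width: 0.0449
```

Emit:
{"op": "apply_moves", "data": {
  "moves": [
    [0, 0, 0.5, 0],
    [0, 0, 0, 0]
  ]
}}

```text
t: 19.8
eef_pos: [0.5281, 0.2088, 0.0314]
ee_rot: [-3.141, 0.0, -1.614]
force: [-3.7, -0.2, 7.7]
width: 0.0448
```

Contact felt at z=0.0314, about where the block should be. I'll back off half a step, check, and release.

Emit:
{"op": "apply_moves", "data": {
  "moves": [
    [0, 0, -0.5, 0],
    [0, 0, 0, 0]
  ]
}}

```text
t: 20.0
eef_pos: [0.5281, 0.2088, 0.0314]
ee_rot: [-3.141, 0.0, -1.614]
force: [-3.3, -0.7, 4.9]
width: 0.0448
```

Run:
```python
from h import *
F=[];p=[]
for n in ("side","top"):
    im,d=arm.grab_frame(n); s=arm.get_state(); F.append(s["force"]); p.append(s["eef_pos"])
    np.savez(f"pics/{n}17.npz",im=im,d=d)
print(np.round(F,2),np.round(p,4),s["t"])
imt,dt=load("top",17); ims,ds=load("side",17)
z1=cv2.resize(ims[140:215,205:285,::-1],(400,375),interpolation=cv2.INTER_CUBIC)
z2=cv2.resize(imt[175:215,190:232,::-1],(394,375),interpolation=cv2.INTER_CUBIC)
cv2.imwrite("pics/both17.png",np.hstack([z1,z2]))
```

```text
[[-4.11 -1.12  5.03]
 [-3.08 -1.54  6.3 ]] [[0.5281 0.2088 0.0314]
 [0.528  0.2088 0.0314]] 20.1
```

View pics/both17.png

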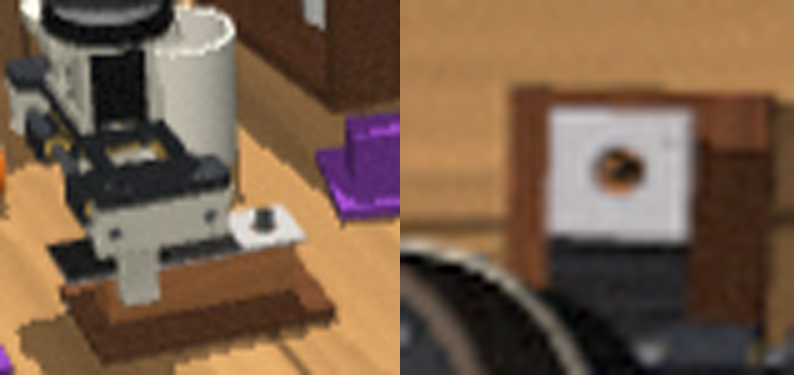

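Emit:
{"op": "apply_moves", "data": {
  "moves": [
    [0, 0, -0.5, 0],
    [0, 0, 0, 0]
  ],
  "squeeze": 15
}}

```text
t: 20.3
eef_pos: [0.5281, 0.2088, 0.0314]
ee_rot: [-3.142, 0.0, -1.615]
force: [-0.9, 0.3, 0.6]
width: 0.0459
```

Emit:
{"op": "apply_moves", "data": {
  "moves": [
    [0, 0, 0, 0],
    [0, 0, 0, 0]
  ],
  "squeeze": 4
}}

```text
t: 20.5
eef_pos: [0.528, 0.2088, 0.0314]
ee_rot: [-3.142, 0.0, -1.615]
force: [-0.8, -0.7, -0.3]
width: 0.046
```

Emit:
{"op": "apply_moves", "data": {
  "moves": [
    [0, 0, 0, 0],
    [0, 0, 0, 0]
  ],
  "jaw": 52
}}

```text
t: 20.7
eef_pos: [0.5282, 0.2088, 0.0316]
ee_rot: [-3.141, 0.0, -1.615]
force: [-0.3, -0.3, -0.4]
width: 0.0511
```

Emit:
{"op": "apply_moves", "data": {
  "moves": [
    [0, 0, 0, 0],
    [0, 0, 0, 0],
    [0, 0, 0, 0]
  ],
  "jaw": 66
}}

```text
t: 21.0
eef_pos: [0.528, 0.2087, 0.0316]
ee_rot: [-3.142, 0.0, -1.615]
force: [0.6, -0.4, 0.7]
width: 0.0651
```

Emit:
{"op": "apply_moves", "data": {
  "moves": [
    [0, 0, -3, 0],
    [0, 0, -8, 0],
    [0, 0, -20, 0],
    [0, 0, -30, 0],
    [0, 0, -35, 0]
  ]
}}

```text
t: 21.5
eef_pos: [0.5275, 0.2083, 0.1285]
ee_rot: [3.14, -0.001, -1.615]
force: [1.0, 0.4, -0.0]
width: 0.0662
```

Emit:
{"op": "apply_moves", "data": {
  "moves": [
    [0, 0, -35, 0],
    [0, 0, -35, 0],
    [30, 0, -10, 0],
    [40, 0, 0, 0],
    [40, 0, 0, 0]
  ]
}}

```text
t: 22.0
eef_pos: [0.5231, 0.0981, 0.209]
ee_rot: [-3.14, 0.001, -1.613]
force: [0.8, -0.2, -0.3]
width: 0.066
```

Emit:
{"op": "apply_moves", "data": {
  "moves": [
    [40, 0, 0, 0],
    [40, 0, 0, 0],
    [30, 0, 0, 0],
    [0, 0, 0, 0]
  ]
}}

```text
t: 22.4
eef_pos: [0.5177, -0.0139, 0.2084]
ee_rot: [-3.141, 0.0, -1.618]
force: [0.8, 0.0, 1.1]
width: 0.0662
```

Run:
```python
from h import *
for n in ("side","top"):
    im,d=arm.grab_frame(n); s=arm.get_state()
    np.savez(f"pics/{n}18.npz",im=im,d=d)
    cv2.imwrite(f"pics/{n}18.png",im[:,:,::-1])
print(s["force"],s["eef_pos"],s["t"])
imt,dt=load("top",18); ims,ds=load("side",18)
z1=cv2.resize(ims[160:215,205:285,::-1],(400,275),interpolation=cv2.INTER_CUBIC)
z2=cv2.resize(imt[175:245,190:250,::-1],(394,460),interpolation=cv2.INTER_CUBIC)
cv2.imwrite("pics/both18.png",np.hstack([np.pad(z1,((0,185),(0,0),(0,0))),z2]))
```

```text
[-0.465465   0.0951099  0.1825492] [ 0.51836342 -0.01168841  0.20829523] 22.5
```

View pics/both18.png

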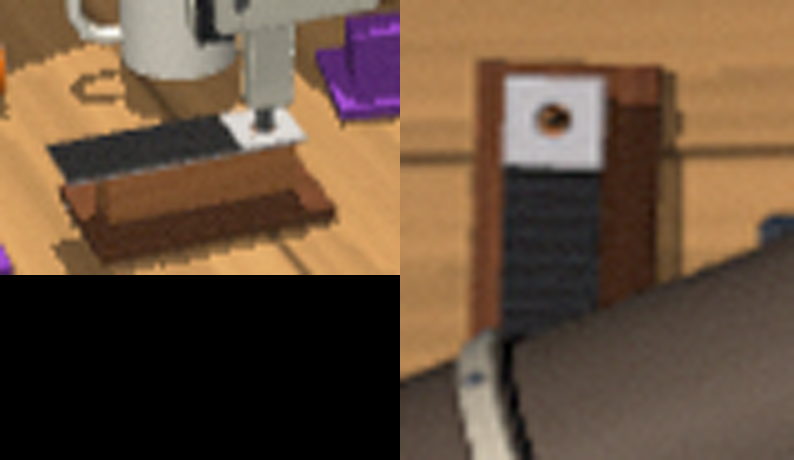

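View pics/side18.png

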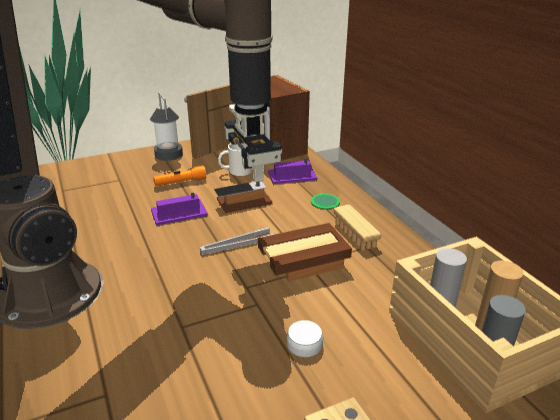

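View pics/top18.png

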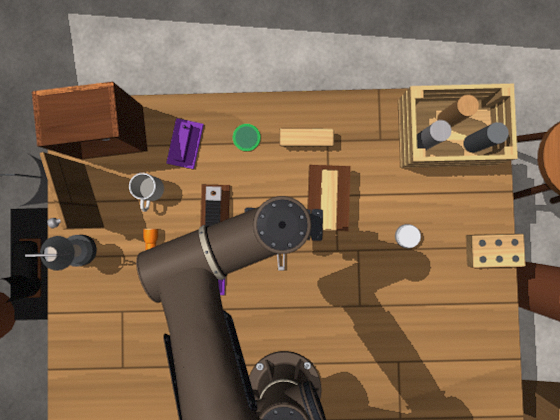

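Run:
```python
from h import *
imt,dt=load("top",18); ims,ds=load("side",18); P=cloud("top",dt)
for v in range(188,222,4):
    row=P[v,208:218]; k=row[:,2]>.03; print(v,np.median(row[k],0).round(4))
b=steel_hole(imt,(180,206,198,226),110,35); print(b[0],b[2])
pts=np.array([ray("top",*p[0],.049)[:2] for p in b[1]],np.float32); print(cv2.minAreaRect(pts))
print("hole",ray("top",b[2][0],b[2][1],.049))
# bystander change: side image diff away from arm
im0,_=load("side",0)
for nm,(v0,v1,u0,u1) in dict(tongs=(228,258,198,256),brush=(203,250,330,385),tin=(320,358,284,326),coaster=(192,210,308,344),torch=(165,190,150,210),purple1=(190,225,148,212)).items():
    x=np.abs(im0[v0:v1,u0:u1].astype(int)-ims[v0:v1,u0:u1]).max(2); print(nm,(x>40).sum(),x.size)
it0,_=load("top",0)
for nm,(v0,v1,u0,u1) in dict(mug=(165,215,125,165),brush=(122,155,275,340),tin=(220,255,390,425),coaster=(120,155,230,265),purple2=(115,170,160,206)).items():
    x=np.abs(it0[v0:v1,u0:u1].astype(int)-imt[v0:v1,u0:u1]).max(2); print(nm,(x>40).sum(),x.size)
```

```text
188 [0.6344 0.2052 0.0487]
192 [0.6219 0.2045 0.0506]
196 [0.6094 0.2051 0.0522]
200 [0.5971 0.2064 0.0478]
204 [0.5846 0.2059 0.0507]
208 [0.5723 0.2065 0.0504]
212 [0.5599 0.2063 0.0513]
216 [0.5474 0.2062 0.0498]
220 [0.5351 0.2059 0.0518]
[206 186  15  15 186] (np.float64(213.0), np.float64(193.0), 21)
((0.6187888979911804, 0.20404790341854095), (0.04349328204989433, 0.04377551004290581), 89.0423812866211)
hole [0.61877127 0.20403282 0.049     ]
tongs 0 1740
brush 0 2585
tin 95 1596
coaster 0 648
torch 0 1500
purple1 0 2240
mug 0 2000
brush 0 2145
tin 201 1225
coaster 0 1225
purple2 0 2530
```

Run:
```python
from h import *
for k in (0,18):
    im,_=load("top",k); a=im.astype(int); m=np.zeros(im.shape[:2],np.uint8); m[215:258,388:430]=((a.max(2)-a.min(2)<25)&(a.min(2)>120))[215:258,388:430]
    n,l,st,c=cv2.connectedComponentsWithStats(m); i=1+np.argmax(st[1:,4]); print(k,st[i],c[i])
s=arm.get_state(); print(s["force"],s["qd"],s["t"])
print(arm.job_done())
```

```text
0 [396 225  25  23 458] [407.8580786  235.84279476]
18 [396 225  25  23 458] [407.83406114 235.74454148]
[-0.465465   0.0951099  0.1825492] [ 0.02776262  0.00680615  0.0029481  -0.00227841  0.00271209 -0.00403826] 22.5
the job is handed in; nothing more can be done
None
```

I handed the job in at 22.5 s. The scraper lies flat on the brown stand, hole over the peg, plain end towards the robot, and the gripper is clear of it.

**Sliding:** I pressed on the rubber with the shut fingers and slid the scraper about 70 mm until its plain end stuck out about 58 mm. The downward force read 5 to 9.3 N, so about 12 N on the slat with the weight included. I only sampled force at the end of each move. The images showed no slipping.

**Placing:** I gripped the long sides, lifted it off and carried it over. I corrected the alignment twice, by about 2 mm each time, as I lowered it over the peg. It touched the block at about 11 N net, a little firm; I eased off before opening.

**Last checks:**
- **Fit:** both cameras show the peg standing through the hole. The hole measured at (0.619, 0.204) against my peg estimate of (0.620, 0.205).
- **Flatness:** depth along the top face was 48 to 52 mm with no slope, against about 49 mm (steel) and 51 mm (rubber) expected.
- **Bystanders:** the coaster, brush, mug, flashlight, tongs and purple look-alikes show no change in the picture areas compared. The area around the tin changed, probably from the arm's shadow; its measured position did not move.

**Disagreement:** the side camera read some y positions about 4 mm off from the top camera, so I used the top camera for the final alignment.

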